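# Open the filler of the drinks dispenser

### The arm

A 6-joint arm with a two-finger parallel gripper is mounted at the origin on a cart in front of the work surface, level with it; the furniture and walls round the work are solid. World frame = base frame: x ahead of the robot, y to its left, z up, the work surface at z = 0. Lengths are in m, angles in degrees, forces in N, time in s.
With the tool pointing down it reaches from about 0.35 to 0.875 m from the base axis. Payload 15.5 kg.
Tool frame: the origin (TCP) lies at the very end of the fingers, on their centre line; the grasp point (between the pads) lies r.grasp_offset behind it (r.grasp_offset is the distance from the TCP to the grasp point, in m); z points along the fingers, y is the direction in which the jaws open and shut (so a half turn about z gives the same grasp; the last joint's range is limited). The gripper opens to 85 mm and grips with 20 to 120 N. Pads are 22 mm wide; open, the fingers measure 114 mm over their backs; the gripper's body (76 mm by 85 mm) begins 54 mm behind the grasp point. The pads swing forward as they close: fully open they stand 13 mm farther back than shut.
Start: joints at [-79.784, 28.281, 77.091, -0, 74.628, -5.472], TCP at [0.169, -0.602, 0.231] pointing down, gripper open.
Joint ranges: [-166.48, 166.48], [-47.26, 123.95], [12.59, 153.08], [-70.14, 250.14], [6.76, 159.57], [-176.63, 176.63]. Speed limits (degrees/s): [108.29, 108.29, 147.25, 172.46, 172.46, 172.46].

### API

Orientations are given as [roll, pitch, yaw] about the fixed x, y, z axes, in that order (R = Rz(yaw) Ry(pitch) Rx(roll)).
In Python, from rig import r gives the robot as it stands.
- The arm moves only by the tool drive_tool, never from a script. Its argument "rows" is a list of rows, each a list of 4 numbers: the shift along the tool's x, y, z each as a share of 4 cm, from -1 to 1, then the turn about the tool's z as a share of 0.15 rad, from -1 to 1. A call has 1 to 20 rows; each row shifts and turns the pose as measured when the row begins, along the tool's axes as they then stand; what a row does not reach is not made up. A row lasts 1/8 s, in which the tool goes at most 62.5 mm and 10.7 degrees, less where a joint would pass 70% of its speed; a pose out of reach is approached as far as the arm can. A call with a number of a shift or a turn outside -1 to 1 is refused whole. A call with a gripper value outside its range is refused whole. "jaw" is the opening, from -1 (shut) to 1 (fully open), so that 0 is half open, set as the call begins (left out, the last holds). The fingers move at their own pace and stop on an object; "grip_force" is the grip in N (left out, the last holds). Time passes only in rows, so rows that do not move let the fingers close. It gives the time, the measured TCP pose, the force and the opening at its end, in the units of the state.
- r.state(): the state, without advancing time (a new reading comes with each control period).
- r.read_camera(name): name is "scene" or "top"; returns a dict with "frame" (480x640x3 uint8, blue, green, red), "K" (3x3 intrinsics, pixels), "k1" (the pictures are not rectified: a ray, as slopes to the right and down, at radius r is drawn at 1 + k1 r^2 times it, then the intrinsics apply), "rvec" (rotation vector, rad) and "tvec" (3), from world to camera coordinates, as OpenCV has them. Camera axes: x right, y down, z forward; pixel columns grow to the right and rows downward; lengths in m; the calibration is good to about 2 mm. A picture is of the moment at which its call begins. There is no depth.
- r.sign_off(): hands the job in, once; it reports no verdict.
The state is a dict: "time": time; "joint_positions": joint angles; "dq": joint speeds; "tau": joint torques, N m; "position": TCP position; "tcp_rot": TCP orientation; "ft_force": force on the tool from outside, world axes, zero at the start; "moment": the same for the moment, N m; "finger_gap": finger opening in m.
Only numpy, scipy, OpenCV 4.12 (cv2) and the standard library are available. Lean on these libraries where they do the work, as an engineer would, in place of code of your own. Each camera call takes 0.05 s, during which the arm holds its last target.

### The job

The drinks dispenser is to be refilled: lift the tab of the flip-up cover on its sloping front and swing the cover right over, back to its stop, then take hold of the screw cap beneath and unscrew it anticlockwise, about a quarter turn, until it comes to its stop. Leave the cover open, let go, and do not knock the crockery standing about.

Things in the scene. Friction and masses are not known exactly. Their poses are not given: they have to be found in the camera images.
- dispenser: heavy steel drinks dispenser that stands firm when pushed: wedge-shaped tank 220 mm deep (x), 200 wide (y), 187 tall at the back, 80 at the front. Origin: centre of its underside; x points from front to back, z up. A tap sticks 44 mm out of the front, 30 to 62 mm up; carrying grips stand 17 mm out of the sides, 100 mm up. The top slopes: see filler_panel
- filler_panel (a point): where the cap's axis meets the sloping top of the dispenser, at (-17.5, 0, 133.6) mm in the dispenser's frame. Its x points up the slope (30 degrees above level, towards the back), its y is the dispenser's y, its z points out of the panel, along the cap's axis (30 degrees from vertical, leaning to the front)
- cover_hinge (a point): middle of the flip cover's hinge axis, fixed to the dispenser, at (62, 0, 44) mm in the frame of filler_panel and with the same axes, so the hinge axis is its y. Two hinge posts, 14 mm deep and 10 mm wide, stand from the panel up to it at y = -30 and +30 mm
- cover_tab (a point): middle of the flip cover's pull tab, 122 mm from the hinge axis. The tab sticks 40 mm out of the middle of the cover's free edge (this point is 29 mm past that edge, 11 mm from the tab's end); 22 mm wide (y), 9 mm thick (z), hanging free 39 mm above the panel when shut. Turns with the cover: x points to the hinge, z out of the outer face
- flip_cover (a joint): angle of the grey plastic flip cover (plate 88 mm long without tab, 76 wide, 5 thick, rim 12 mm deep below it) over the cap: 0 shut, parallel to the panel; grows as the tab goes up and over to the back; 2.7 rad at the stop (35 degrees past upright). Starts at 0 to 0.12. Stiff hinge (0.12 N m): it stays where it is left; 1 to 3 N at the tab moves it
- cap_bar (a point): point on the axis of the black screw cap, 27 mm off the panel, at the height to grip. The bar grip is 52 mm long (x), 14 thick (y), its top 36.5 mm off the panel. Below it is the cap's disc, 58 mm across, its top 11.5 mm off the panel. z: the cap's axis, outwards. Turns with the cap
- filler_cap (a joint): angle of the screw cap: 0 tight, grows anticlockwise seen from outside, 1.75 rad at the stop; starts at 0 to 0.1. At 0 the bar's x is turned -45 degrees about the panel's z from the panel's x. The cap rises 4 mm over the whole turn. Friction 0.15 N m; it stays where it is left
- cup_4: cream cup with a handle, 88x122x61 mm, beside the dispenser, loose; origin at the centre of its underside; not to be disturbed
- salt_shaker: clear salt shaker with a grey domed top, 44 mm across, 90 mm tall, in front of the dispenser, loose; origin at the centre of its underside; not to be disturbed
- small_dish: small shallow dish with food, 90 mm across, 20 mm tall, in front of the dispenser, loose; origin at the centre of its underside; not to be disturbed
- rice_bowl: small empty bowl, 120 mm across, 50 mm tall, on the left side, loose; origin at the centre of its underside; not to be disturbed
- beaker: tumbler, 81 mm across, 112 mm tall, on the left side, loose; origin at the centre of its underside; not to be disturbed
- plate: dinner plate with a little rice, 226 mm across, 24 mm tall, on the left side, loose; origin at the centre of its underside; not to be disturbed

How it is judged:
By the outcome, as a careful person would: the job done as asked, in the order asked, and still so for the second after the job is handed in, with the robot touching nothing.
It also fails if it takes over 58 s, if anything falls off the work surface, if the arm or the gripper's body presses on something with over 40 N, if the wrist force passes 120 N, or if a joint passes its speed limit or range.

## Working session

There is one attempt and no reset: what is moved stays moved. The work goes in short steps, Python scripts to look and compute and a tool call to move; the robot and the scene stay as the last step left them, time stands still between calls to the robot, and variables do not carry over. Pictures are saved under pics/ and viewed, and the job is handed in when it is done.

Besides the shell and the picture viewer there is one more tool, called after ">>>" as name([rows], argument=value, ...), one row to a line, values as JSON. drive_tool: Moves the arm, as the interface text tells. Shift numbers are shares of 4 cm and turn numbers shares of 0.15 rad, none past 1 either way. Its arguments: {"type":"object","properties":{"rows":{"type":"array"},"jaw":{"type":"number"},"grip_force":{"type":"number"}},"required":["rows"]}

```bash
mkdir -p pics; ls; python3 - <<'E'
from rig import r
import cv2,numpy as np
print(r.state(), r.grasp_offset)
for n in("scene","top"):
    d=r.read_camera(n); cv2.imwrite(f"pics/{n}0.png",d["frame"]); print(n,d["K"],d["k1"],d["rvec"],d["tvec"])
    R=cv2.Rodrigues(np.array(d["rvec"]))[0]; print("cam at",-R.T@np.ravel(d["tvec"]), "fwd",R[2])
E
```

```text
pics
{'time': 0.0, 'joint_positions': array([-7.97847116e+01,  2.83167474e+01,  7.71256129e+01, -6.28350214e-04,
        7.46297269e+01, -5.47235881e+00]), 'dq': array([ 0.05321258,  0.05205971,  0.03471494,  0.01636841, -0.01362048,
       -0.054076  ]), 'tau': array([-2.98523861e-03, -8.82170105e+01, -3.83873892e+01, -7.22549589e-05,
        1.00311099e-02, -4.58469094e-05]), 'position': array([ 0.16892583, -0.60137137,  0.23068902]), 'tcp_rot': array([-1.79928184e+02, -6.27173529e-03,  1.56878102e+01]), 'ft_force': array([-0.04900152, -0.19200621,  0.6405969 ]), 'moment': array([-0.02750322,  0.00331396, -0.03414779]), 'finger_gap': 0.08546951170906286} 0.0187
scene [[493.42430416   0.         318.77952687]
 [  0.         493.42430416 244.42530473]
 [  0.           0.           1.        ]] -0.11922666193995834 [ 0.69535931 -2.57073398  1.17321074] [0.47973577 0.22336661 1.10750573]
cam at [0.05025913 0.83525525 0.89801486] fwd [ 0.3927799  -0.64795429 -0.6525942 ]
top [[497.82939611   0.         326.08248071]
 [  0.         497.82939611 235.04763737]
 [  0.           0.           1.        ]] -0.10142858545819342 [ 2.12091311 -2.12864501  0.19160872] [0.07329436 0.5517874  1.42942162]
cam at [0.28368885 0.06812731 1.50597704] fwd [ 0.1813293   0.00213428 -0.98342012]
```

View pics/scene0.png

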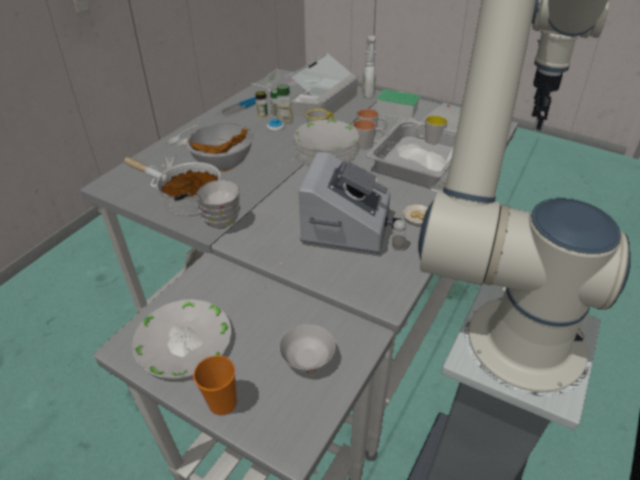

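View pics/top0.png

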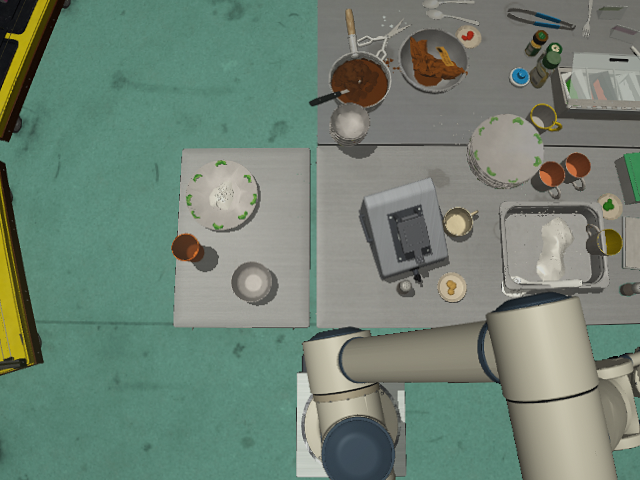

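The scene view shows the dispenser at about (345,205). The top view has it at about (407,230), with the tab at (417,270), the shaker at (405,287), the dish at (452,288) and the cup at (458,222). I'll enlarge these.

```bash
python3 - <<'E'
import cv2
a=cv2.imread("pics/top0.png")[165:310,340:490]; cv2.imwrite("pics/topc.png",cv2.resize(a,None,fx=4,fy=4,interpolation=cv2.INTER_CUBIC))
a=cv2.imread("pics/scene0.png")[140:260,290:440]; cv2.imwrite("pics/scenec.png",cv2.resize(a,None,fx=5,fy=5,interpolation=cv2.INTER_CUBIC))
E
```

```text
(no output)
```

View pics/topc.png

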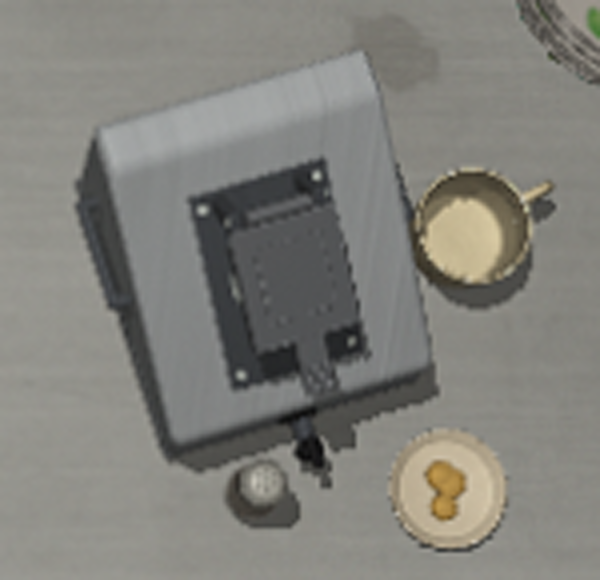

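View pics/scenec.png

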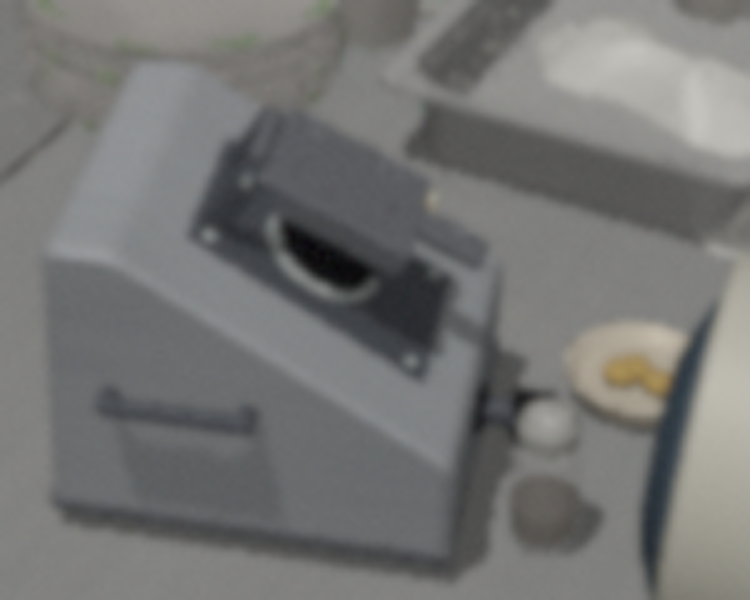

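```bash
cat > h.py <<'E'
import numpy as np,cv2
from scipy.optimize import least_squares
from scipy.spatial.transform import Rotation as Ro
def proj(P,d):
    P=np.atleast_2d(P).astype(float)
    return cv2.projectPoints(P.reshape(-1,1,3),np.array(d["rvec"],float),np.array(d["tvec"],float),np.array(d["K"]),np.array([d["k1"],0,0,0,0.]))[0].reshape(-1,2)
def Rz(a): return Ro.from_euler('z',a).as_matrix()
# frames as 4x4 (m)
def T(R,t):
    M=np.eye(4);M[:3,:3]=R;M[:3,3]=t;return M
def disp(x,y,yaw): return T(Rz(yaw),[x,y,0])
PAN=T(Ro.from_euler('y',-30,degrees=True).as_matrix(),[-.0175,0,.1336])
HIN=T(np.eye(3),[.062,0,.044])
def ap(M,p): return (np.atleast_2d(p)@M[:3,:3].T)+M[:3,3]
def cover(phi): return T(Ro.from_euler('y',phi).as_matrix(),[0,0,0]) # hinge-frame; tab at (-.122,0,?)
E
cat > fit.py <<'E'
from h import *
from rig import r
S=r.read_camera("scene");Tp=r.read_camera("top")
mm=1e-3
s=[((-110,100,0),(379.4,252.4)),((110,100,0),(301.6,239.4)),((-110,100,80),(378,233.6)),((75,100,187),(313.6,192.4)),((110,100,187),(299.6,190)),((110,-100,187),(317,153)),((75,-100,187),(330,153.6)),((-110,-100,80),(390,193))]
t=[((110,100,187),(365,197.5)),((110,-100,187),(431.25,178.25)),((-110,100,80),(383,275.75)),((-110,-100,80),(448,255.5))]
sp=np.array([a for a,b in s])*mm;su=np.array([b for a,b in s]);tp=np.array([a for a,b in t])*mm;tu=np.array([b for a,b in t])
def f(q):
    D=disp(*q);return np.r_[(proj(ap(D,sp),S)-su).ravel(),(proj(ap(D,tp),Tp)-tu).ravel()]
o=least_squares(f,[.55,-.1,0.2],loss='soft_l1');print(o.x,np.degrees(o.x[2]));print(f(o.x).reshape(-1,2).round(1))
D=disp(*o.x);np.save("D.npy",o.x)
for n,d,(y0,y1,x0,x1),k in(("top",Tp,(165,310,340,490),4),("scene",S,(140,260,290,440),5)):
    im=cv2.resize(d["frame"][y0:y1,x0:x1],None,fx=k,fy=k,interpolation=cv2.INTER_CUBIC)
    def L(P,c):
        u=((proj(P,d)-[x0,y0]+.5)*k).astype(int);cv2.polylines(im,[u.reshape(-1,1,2)],False,c,1)
    B=[(-110,100,0),(110,100,0),(110,100,187),(75,100,187),(-110,100,80),(-110,100,0)]
    B=np.array(B)*mm; L(ap(D,B),(0,255,0)); L(ap(D,B*[1,-1,1]),(0,255,0))
    P=D@PAN;H=P@HIN
    for phi,c in((0,(0,0,255)),(.12,(255,0,255))):
        C=H@cover(phi)
        # tab hangs 39 over panel: centre z ~ -0.5 ; outline
        for z in(-5,4):
            L(ap(C,np.array([(-93,11,z),(-133,11,z),(-133,-11,z),(-93,-11,z)])*mm),c)
    a=np.linspace(0,6.3,40);L(ap(P,np.c_[29*np.cos(a),29*np.sin(a),0*a+11.5]*mm),(255,255,0))
    cv2.imwrite(f"pics/ov_{n}.png",im)
E
python3 fit.py
```

```text
[ 0.55581598 -0.15711559  0.29569642] 16.942157042885196
[[ 0.2  4.5]
 [-0.5  5.7]
 [ 3.7  0.5]
 [-1.7 -1.2]
 [-1.1 -0.5]
 [ 0.3 -2.3]
 [-0.7 -1.6]
 [ 1.3 -1.6]
 [-2.3 -0.4]
 [-0.  -1.6]
 [ 0.6  1.9]
 [ 0.7  1.7]]
```

```bash
python3 -c "
import cv2,numpy as np
a=cv2.imread('pics/ov_top.png');b=cv2.imread('pics/ov_scene.png');cv2.imwrite('pics/a1.png',a);print(a.shape,b.shape)"
```

```text
(580, 600, 3) (600, 750, 3)
```

View pics/ov_top.png

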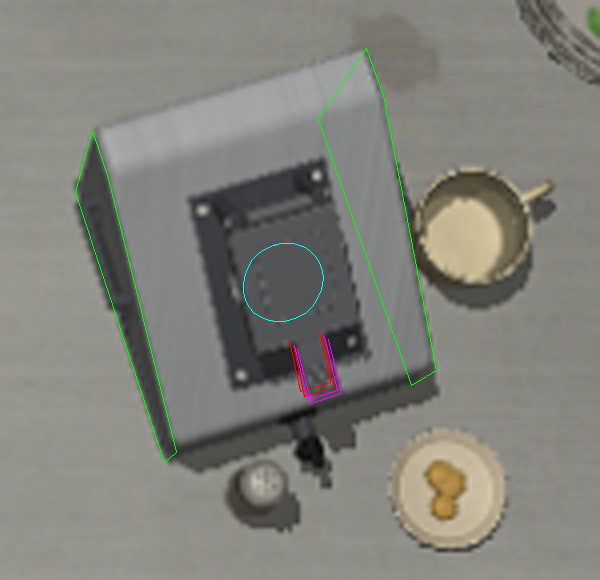

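View pics/ov_scene.png

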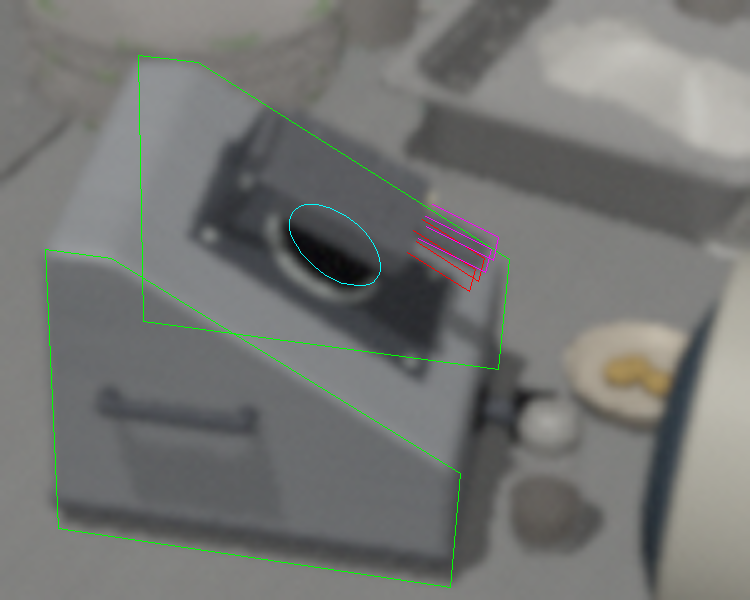

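```bash
python3 - <<'E'
import cv2
a=cv2.imread("pics/top0.png")[200:270,380:440]; cv2.imwrite("pics/topd.png",cv2.resize(a,None,fx=8,fy=8,interpolation=cv2.INTER_CUBIC)*2)
import numpy as np
a=cv2.imread("pics/scene0.png")[160:220,325:395]; cv2.imwrite("pics/scened.png",np.clip(cv2.resize(a,None,fx=10,fy=10,interpolation=cv2.INTER_CUBIC)*1.6,0,255).astype('uint8'))
E
```

```text
(no output)
```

View pics/topd.png

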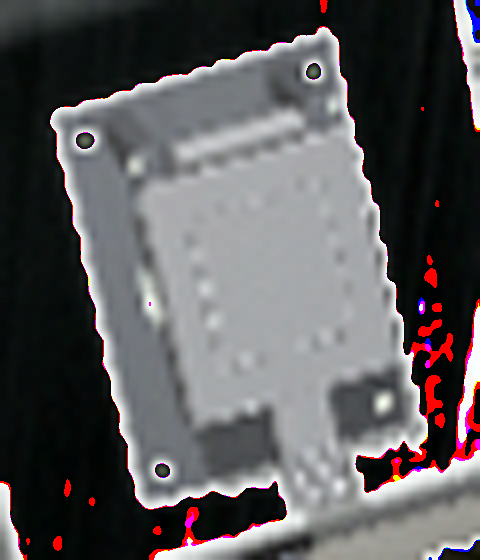

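View pics/scened.png

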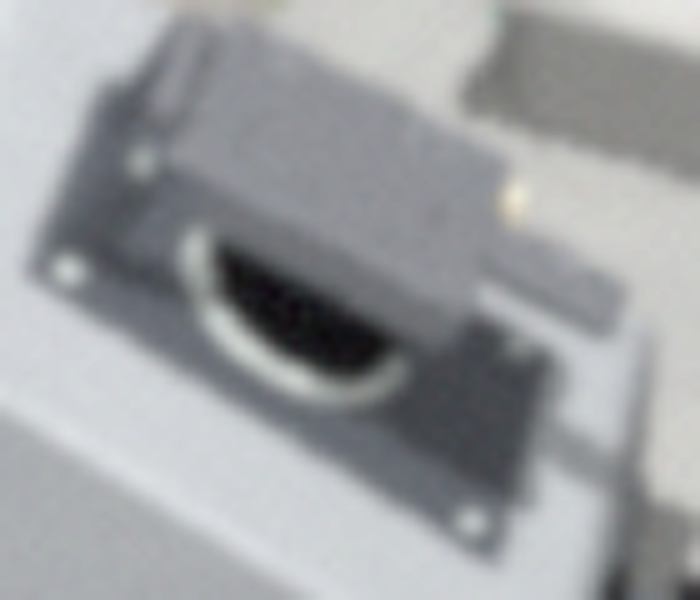

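```bash
cat > fit2.py <<'E'
from h import *
from rig import r
S=r.read_camera("scene");Tp=r.read_camera("top")
mm=1e-3
def cT(*p): return np.array(p)/8-.5+[380,200]
def cS(*p): return np.array(p)/10-.5+[325,160]
def cS5(*p): return np.array(p)/5-.5+[290,140]
def cT4(*p): return np.array(p)/4-.5+[340,165]
# (cam, frame, point fn(q), uv) q: x,y,yaw,phi,a,x1,x2,w,zc
def obs(q):
    x,y,yaw,phi,a,x1,x2,w,zc=q[:3].tolist()+[q[3]]+(q[4:]).tolist()
    D=disp(x,y,yaw);P=D@PAN;H=P@HIN;C=H@cover(phi)
    z=.005
    return [(Tp,P,(x2,a,z),cT(85,140)),(Tp,P,(x2,-a,z),cT(313,71)),(Tp,P,(x1,-a,z),cT(384,402)),(Tp,P,(x1,a,z),cT(162,470)),
    (S,P,(x2,a,z),cS(68,271)),(S,P,(x1,a,z),cS(472,520)),(S,P,(x1,-a,z),cS(515,345)),
    (S,H,(0,w,0),cS(143,161)),(Tp,H,(0,w,0),cT(137,165)),(Tp,H,(0,-w,0),cT(335,103)),
    (Tp,C,(-.005,.038,zc),cT(145,185)),(Tp,C,(-.093,.038,zc),cT(195,420)),(Tp,C,(-.093,-.038,zc),cT(405,365)),(Tp,C,(-.005,-.038,zc),cT(345,130)),
    (S,C,(-.005,.038,zc),cS(165,150)),(S,C,(-.093,.038,zc),cS(470,290)),(S,C,(-.093,-.038,zc),cS(510,165)),
    (S,C,(-.133,-.011,zc),cS(628,285)),(S,C,(-.133,.011,zc),cS(600,330)),
    (Tp,C,(-.133,.011,zc),cT(290,510)),(Tp,C,(-.133,-.011,zc),cT(350,492)),
    (S,D,(.110,.1,0),cS5(58,522)),(S,D,(.110,-.1,.187),cS5(135,62)),(Tp,D,(.110,.1,.187),cT4(98,128)),(Tp,D,(.110,-.1,.187),cT4(366,51))]
def f(q): return np.concatenate([proj(ap(M,np.array(p)),c)[0]-uv for c,M,p,uv in obs(q)])
o=least_squares(f,[.556,-.157,.296,.05,.05,-.06,.06,.036,.003],loss='soft_l1',x_scale=.01)
print(o.x.round(4),np.degrees(o.x[2]),o.cost);print(f(o.x).reshape(-1,2).round(1).tolist())
J=o.jac;print("sd",np.sqrt(np.diag(np.linalg.inv(J.T@J))).round(4))
np.save("D.npy",o.x[:4])
E
python3 fit2.py
```

```text
[ 0.5599 -0.1561  0.2893  0.0678  0.0419 -0.0658  0.0618  0.0358  0.0063] 16.576509240894456 9.652223194202334
[[0.3, 0.0], [0.5, 0.1], [-0.1, 0.1], [-0.0, 0.0], [-0.1, -0.3], [-0.3, -0.0], [0.3, -0.1], [0.2, -0.6], [-0.2, 0.2], [0.2, 0.5], [-1.0, 0.3], [-0.1, 1.0], [-0.1, -0.1], [0.8, -0.9], [0.6, 0.2], [-0.4, 2.6], [0.2, -0.4], [-0.3, 0.2], [1.3, 0.2], [0.4, 0.2], [0.4, 0.2], [-1.5, 0.8], [-0.4, -1.5], [-1.6, -1.1], [0.1, -1.9]]
sd [0.0009 0.0008 0.0087 0.0295 0.0013 0.0017 0.0019 0.0019 0.0031]
```

```bash
cat >> h.py <<'E'
q=None
try: q=np.load("D.npy")
except Exception: pass
if q is not None:
    D=disp(*q[:3]);P=D@PAN;H=P@HIN;YAW=np.degrees(q[2])
def tab(phi): return ap(H@cover(phi),np.array([-.122,0,0]))[0]
def need(tgt,yaw=None,s=None):
    "units of 4cm in tool axes; turn units of .15rad about tool z"
    from rig import r
    s=s or r.state(); R=Ro.from_euler('xyz',s["tcp_rot"],degrees=True).as_matrix()
    v=R.T@(np.array(tgt)-s["position"])/.04
    t=0 if yaw is None else -(((yaw-s["tcp_rot"][2]+180)%360)-180)*np.pi/180/.15
    return v.round(2),round(t,2)
GO=.0187
E
python3 - <<'E'
from h import *
print("filler",P[:3,3],"hinge",H[:3,3],"capbar",ap(P,[0,0,.027]))
for p in np.arange(0,2.8,.3): print(p.round(1),tab(p).round(4),(tab(p)-D[:3,3])@D[:3,:3])
t=tab(q[3]);print(t, need([*t[:2],.33],YAW))
E
```

```text
filler [ 0.54310929 -0.16108356  0.1336    ] hinge [ 0.57348567 -0.15204153  0.20270512] capbar [[ 0.53017035 -0.16493505  0.15698269]]
0.0 [ 0.4722 -0.1822  0.1417] [-9.14615242e-02  6.93889390e-18  1.41705118e-01]
0.3 [ 0.4595 -0.186   0.1757] [-1.04769329e-01  3.46944695e-18  1.75652809e-01]
0.6 [ 0.4569 -0.1867  0.212 ] [-1.07450532e-01  2.42861287e-17  2.12017002e-01]
0.9 [ 0.4647 -0.1844  0.2475] [-9.92656294e-02  1.04083409e-17  2.47549392e-01]
1.2 [ 0.4823 -0.1792  0.2791] [-8.09457537e-02  6.93889390e-18  2.79075977e-01]
1.5 [ 0.508  -0.1715  0.3038] [-5.41273652e-02  3.98986399e-17  3.03780580e-01]
1.8 [ 0.5396 -0.1621  0.3195] [-2.12060706e-02  3.03576608e-17  3.19456414e-01]
2.1 [ 0.5741 -0.1518  0.3247] [1.48773690e-02 3.72965547e-17 3.24703201e-01]
2.4 [ 0.6087 -0.1416  0.3191] [5.08997272e-02 1.04083409e-17 3.19052264e-01]
2.7 [ 0.64   -0.1322  0.303 ] [8.36432342e-02 1.73472348e-17 3.03008382e-01]
[ 0.46849595 -0.18329346  0.14899779] (array([10.04, -8.04, -2.47]), np.float64(-0.1))
```

>>> drive_tool([
  [0,0,-0.6,-0.1],
  [0,0,-1,0],
  [0,0,-1,0],
  [0.5,-0.4,0,0],
  [0.9,-0.72,0,0],
  [0.9,-0.72,0,0],
  [0.9,-0.72,0,0],
  [0.9,-0.72,0,0],
  [0.9,-0.72,0,0],
  [0.9,-0.72,0,0],
  [0.9,-0.72,0,0],
  [0.9,-0.72,0,0],
  [0.9,-0.72,0,0],
  [0.5,-0.4,0,0],
  [0,0,0,0],
], jaw=0.2)

```text
time: 2.17
position: [0.4421, -0.2064, 0.3385]
tcp_rot: [-180.0, -0.1, 16.5]
ft_force: [-0.3, -1.0, 1.5]
finger_gap: 0.0512
```

```bash
python3 - <<'E'
from h import *
t=tab(q[3]);print(need([*t[:2],t[2]-GO],YAW))
E
```

```text
(array([ 0.79, -0.37,  5.21]), np.float64(-0.01))
```

>>> drive_tool([
  [0.8,-0.38,0,0],
  [0,0,0.8,0],
  [0,0,0.9,0],
  [0,0,0.9,0],
  [0,0,0.6,0],
  [0,0,0,0],
])

```text
time: 2.92
position: [0.468, -0.1864, 0.2079]
tcp_rot: [179.9, -0.1, 16.4]
ft_force: [2.3, -0.1, 0.4]
finger_gap: 0.0512
```

```bash
cat > look.py <<'E'
import sys
from h import *
from rig import r
n=sys.argv[1]
for c,(y0,y1,x0,x1),k in(("scene",(120,240,290,430),5),("top",(165,310,340,490),4)):
    a=r.read_camera(c)["frame"][y0:y1,x0:x1]
    cv2.imwrite(f"pics/{c}_{n}.png",np.clip(cv2.resize(a,None,fx=k,fy=k,interpolation=cv2.INTER_CUBIC)*1.4,0,255).astype('uint8'))
E
python3 look.py 1; python3 - <<'E'
from h import *
t=tab(q[3]);print(need([*t[:2],t[2]-GO],YAW))
E
```

```text
(array([ 0.  , -0.1 ,  1.98]), np.float64(-0.02))
```

View pics/scene_1.png

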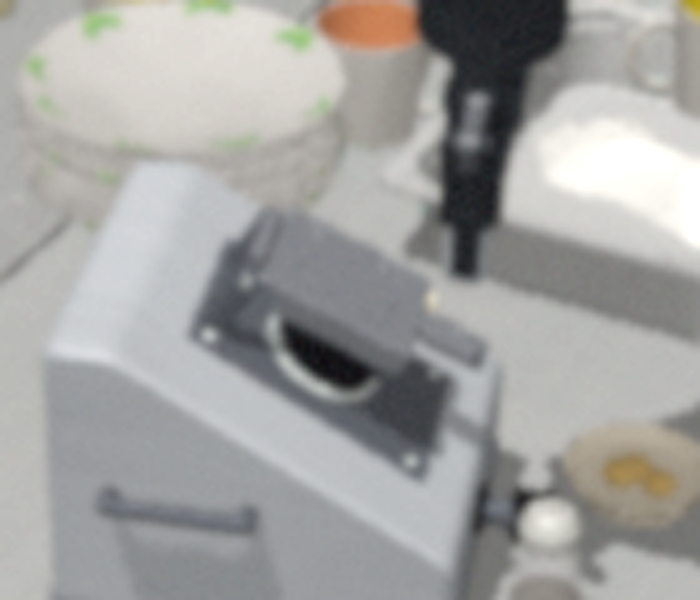

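View pics/top_1.png

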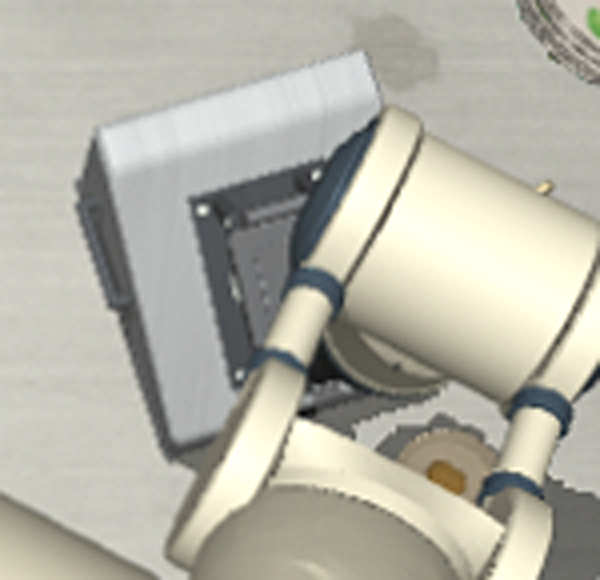

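The scene view shows the fingertips at (463,272) in the crop, above the tab at (452,338). The top view is blocked by the arm. I'll compare the predicted tip pixel.

```bash
python3 - <<'E'
from h import *
from rig import r
d=r.read_camera("scene");s=r.state()
R=Ro.from_euler('xyz',s["tcp_rot"],degrees=True).as_matrix()
for p in((0,-.033,-.006),(-.011,-.033,-.006),(.011,-.033,-.006),(0,.033,-.006)): print(p,(proj(s["position"]+R@np.array(p),d)[0]-[290,120]+.5)*5)
print("tab",(proj(tab(q[3]),d)[0]-[290,120]+.5)*5)
E
```

```text
(0, -0.033, -0.006) [461.19534411 275.83288869]
(-0.011, -0.033, -0.006) [482.66910713 278.69519877]
(0.011, -0.033, -0.006) [439.77779275 272.98540349]
(0, 0.033, -0.006) [479.80412237 209.344435  ]
tab [460.88673766 352.77723713]
```

>>> drive_tool([
  [0,-0.1,0.4,0],
  [0,0,0.7,0],
  [0,0,0.7,0],
  [0,0,0.25,0],
  [0,0,0,0],
])

```text
time: 3.7
position: [0.473, -0.1861, 0.1326]
tcp_rot: [179.2, -0.8, 16.4]
ft_force: [0.5, -0.2, 0.2]
finger_gap: 0.0515
```

>>> drive_tool([
  [0,0,0,0],
  [0,0,0,0],
  [0,0,0,0],
  [0,0,0,0],
  [0,0,0,0],
  [0,0,0,0],
], jaw=-1, grip_force=20)

```text
time: 4.45
position: [0.4724, -0.1839, 0.1353]
tcp_rot: [179.4, -0.9, 16.3]
ft_force: [-2.6, 0.1, -3.9]
finger_gap: 0.0217
```

```bash
python3 look.py 2; python3 - <<'E'
from h import *
t=tab(q[3]);print(need([*t[:2],t[2]-GO],YAW))
E
```

```text
(array([-0.09, -0.05,  0.12]), np.float64(-0.03))
```

View pics/scene_2.png

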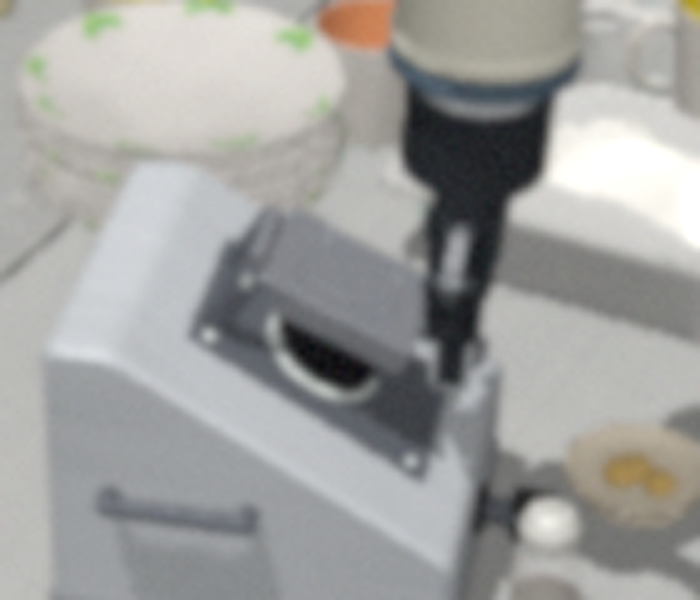

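```bash
cat > arc.py <<'E'
from h import *
from rig import r
import sys
s=r.state();R=Ro.from_euler('xyz',s["tcp_rot"],degrees=True).as_matrix()
g=s["position"]-R[:,2]*GO
l=(g-H[:3,3])@H[:3,:3]; phi=np.arctan2(l[2],-l[0]); print("phi est",phi,"rad",np.hypot(l[0],l[2]),"y",l[1],s["ft_force"],s["time"])
dp=float(sys.argv[1]);n=int(sys.argv[2])
rr=float(sys.argv[3]) if len(sys.argv)>3 else np.hypot(l[0],l[2])
prev=g
for i in range(1,n+1):
    p=phi+dp*i;t=ap(H,[-rr*np.cos(p),l[1],rr*np.sin(p)])[0]
    print(p.round(2),(R.T@(t-prev)/.04).round(2));prev=t
E
python3 arc.py .16 8
```

```text
phi est 0.09345840922238471 rad 0.11688129992055746 y -0.0015608366266108217 [-2.53473093  0.2779431  -2.22929115] 4.55
0.25 [-0.15  0.01 -0.44]
0.41 [-0.08  0.01 -0.46]
0.57 [-0.01  0.01 -0.47]
0.73 [ 0.07  0.   -0.46]
0.89 [ 0.14  0.   -0.45]
1.05 [ 0.21  0.   -0.42]
1.21 [ 0.27  0.   -0.38]
1.37 [ 0.33  0.   -0.33]
```

>>> drive_tool([
  [-0.15,0,-0.44,0],
  [-0.08,0,-0.46,0],
  [-0.01,0,-0.47,0],
  [0.07,0,-0.46,0],
])

```text
time: 5.05
position: [0.4654, -0.186, 0.2098]
tcp_rot: [179.3, -0.9, 16.4]
ft_force: [4.5, 0.9, -4.2]
finger_gap: 0.0218
```

```bash
python3 arc.py .16 8;python3 -c "
from rig import r
s=r.state();print(s['tcp_rot'],s['finger_gap'],s['moment'])"
```

```text
phi est 0.7467754578116842 rad 0.11651559401792869 y -0.001493434247389288 [ 4.47031527  0.94358652 -4.22916282] 5.05
0.91 [ 0.15  0.   -0.44]
1.07 [ 0.21  0.   -0.41]
1.23 [ 0.28  0.   -0.37]
1.39 [ 0.33  0.   -0.32]
1.55 [ 0.38  0.   -0.27]
1.71 [ 0.42  0.   -0.2 ]
1.87 [ 0.45 -0.   -0.13]
2.03 [ 0.46 -0.   -0.06]
[179.32204109  -0.90285391  16.35200298] 0.021771568306547695 [ 0.25204617 -0.54032828  0.20959708]
```

Tracking well with low forces, so I'll continue.

>>> drive_tool([
  [0.15,0,-0.44,0],
  [0.21,0,-0.41,0],
  [0.28,0,-0.37,0],
  [0.33,0,-0.32,0],
  [0.38,0,-0.27,0],
])

```text
time: 5.68
position: [0.5175, -0.1702, 0.2862]
tcp_rot: [179.2, -1.0, 16.4]
ft_force: [4.2, -1.5, -12.2]
finger_gap: 0.0217
```

```bash
python3 arc.py .16 8; python3 look.py 3
```

```text
phi est 1.569233836313732 rad 0.1181021157766165 y -0.0011526802295927126 [  4.15977227  -1.4821853  -12.21756299] 5.675
1.73 [ 0.43  0.   -0.2 ]
1.89 [ 0.46  0.   -0.12]
2.05 [ 0.47 -0.   -0.05]
2.21 [ 0.47 -0.    0.02]
2.37 [ 0.46 -0.    0.1 ]
2.53 [ 0.44 -0.    0.17]
2.69 [ 0.41 -0.    0.24]
2.85 [ 0.36 -0.01  0.3 ]
```

View pics/scene_3.png

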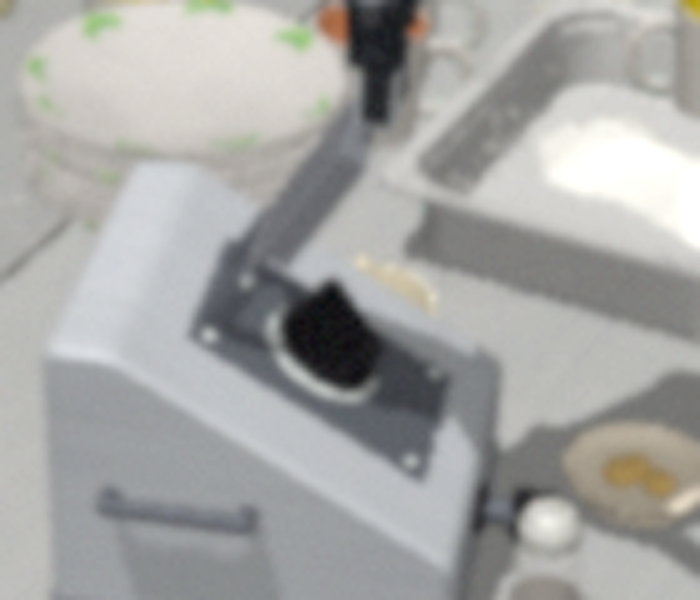

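The cover is swinging with the tab held: the gripper is at (378,110) and the black cap is exposed at (335,330).

>>> drive_tool([
  [0.43,0,-0.16,0],
  [0.46,0,-0.1,0],
  [0.47,0,-0.04,0],
  [0.47,0,0.03,0],
])

```text
time: 6.28
position: [0.5869, -0.1494, 0.2999]
tcp_rot: [179.2, -0.9, 16.4]
ft_force: [-3.3, -0.9, -1.5]
finger_gap: 0.0218
```

```bash
python3 arc.py .14 6 .117;python3 -c "
from rig import r
s=r.state();print(s['tcp_rot'],s['finger_gap'],s['moment'])"
```

```text
phi est 2.2091314943256757 rad 0.11662182512111938 y -0.0010449928843049832 [-3.28015643 -0.92518471 -1.51655373] 6.275
2.35 [ 0.4  -0.    0.07]
2.49 [ 0.39 -0.    0.14]
2.63 [ 0.36 -0.    0.19]
2.77 [ 0.33 -0.    0.24]
2.91 [ 0.3  -0.    0.28]
3.05 [ 0.25 -0.01  0.32]
[179.21955569  -0.93474079  16.37050151] 0.021781713554834405 [ 0.3860481  0.9337224 -0.0433707]
```

>>> drive_tool([
  [0.4,0,0.07,0],
  [0.39,0,0.14,0],
  [0.36,0,0.19,0],
  [0.2,0,0.14,0],
  [0.15,0,0.11,0],
])

```text
time: 6.9
position: [0.6479, -0.1313, 0.2736]
tcp_rot: [179.3, -0.9, 16.4]
ft_force: [-24.4, -1.5, 29.1]
finger_gap: 0.0215
```

```bash
python3 arc.py .1 2; python3 look.py 4
```

```text
phi est 2.8041942163551226 rad 0.11806241635051691 y -0.0010630846754166381 [-24.43181284  -1.47034465  29.09431506] 6.9
2.9 [ 0.21 -0.    0.21]
3.0 [ 0.19 -0.    0.23]
```

View pics/scene_4.png

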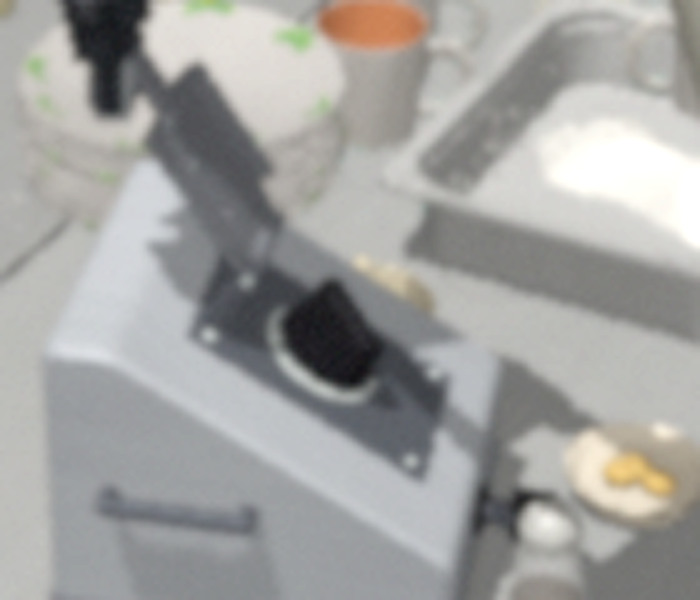

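The cover is at its stop: forces rose and the estimate is 2.8. I'll relax, release and lift clear.

>>> drive_tool([
  [-0.05,0,-0.05,0],
  [0,0,0,0],
])

```text
time: 7.25
position: [0.6461, -0.1318, 0.2749]
tcp_rot: [179.3, -0.9, 16.4]
ft_force: [0.7, 3.9, 0.7]
finger_gap: 0.0217
```

>>> drive_tool([
  [0,0,0,0],
  [0,0,0,0],
  [0,0,0,0],
  [0,0,0,0],
], jaw=0.2)

```text
time: 7.75
position: [0.6464, -0.1326, 0.2748]
tcp_rot: [179.2, -1.0, 16.4]
ft_force: [0.5, -0.0, -0.0]
finger_gap: 0.0509
```

>>> drive_tool([
  [0,0,-0.3,0],
  [0,0,-0.7,0],
  [0,0,-1,0],
  [0,0,-1,0],
  [0,0,0,0],
])

```text
time: 8.38
position: [0.6438, -0.1315, 0.4022]
tcp_rot: [179.1, -1.1, 16.4]
ft_force: [0.3, -0.5, -0.5]
finger_gap: 0.051
```

```bash
python3 look.py 5
```

```text
(no output)
```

View pics/scene_5.png

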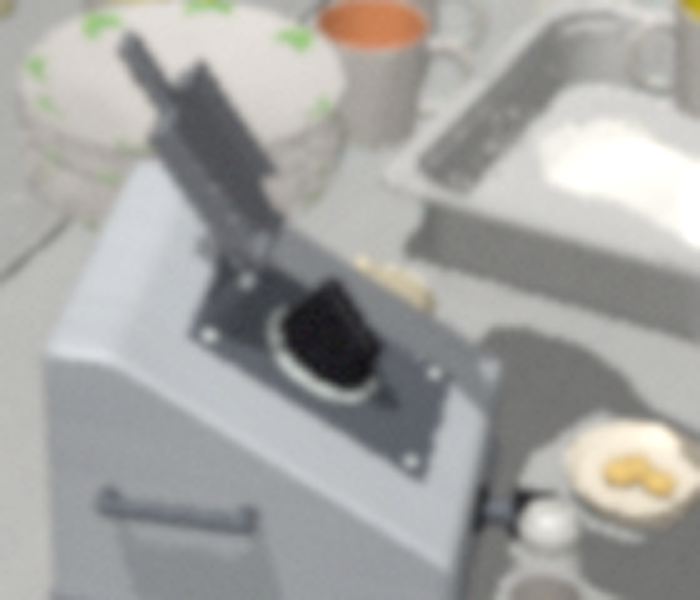

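View pics/top_5.png

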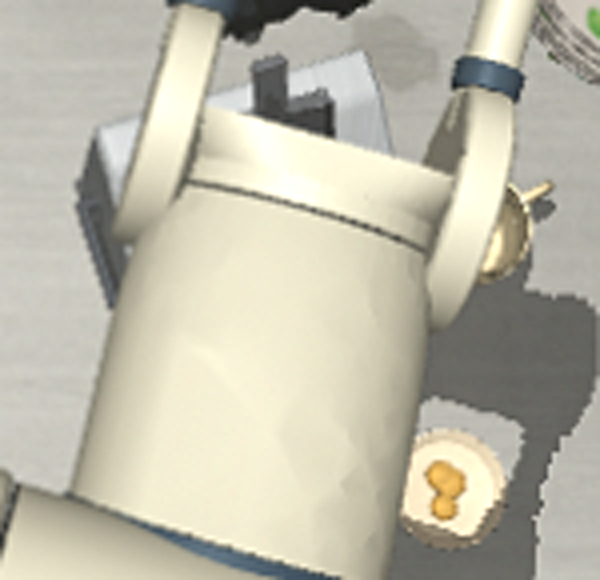

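The cover stands open and free, tab at (145,65) in the scene crop. The cap bar shows at (335,320). I'll overlay the models for the cover angle and the cap angle.

```bash
cat > ov.py <<'E'
import sys
from h import *
from rig import r
d=r.read_camera("scene");y0,y1,x0,x1,k=110,225,300,390,7
im=np.clip(cv2.resize(d["frame"][y0:y1,x0:x1],None,fx=k,fy=k,interpolation=cv2.INTER_CUBIC)*1.8,0,255).astype('uint8')
cv2.imwrite(f"pics/ovr{sys.argv[1]}.png",im)
def L(p,c):
    u=((proj(p,d)-[x0,y0]+.5)*k).astype(int);cv2.polylines(im,[u.reshape(-1,1,2)],True,c,1)
for phi,c in((2.7,(0,0,255)),(2.6,(0,255,255))):
    C=H@cover(phi)
    L(ap(C,np.array([(-.093,.011,.003),(-.133,.011,.003),(-.133,-.011,.003),(-.093,-.011,.003)])),c)
    L(ap(C,np.array([(-.005,.038,.003),(-.093,.038,.003),(-.093,-.038,.003),(-.005,-.038,.003)])),c)
for a,c in zip(sys.argv[2:],((0,255,0),(255,0,255),(255,255,0))):
    a=float(a);B=P@T(Rz(a-np.pi/4),[0,0,.004*a/1.75])
    b=np.array([(-.026,-.007),(.026,-.007),(.026,.007),(-.026,.007)])
    for z in(.0115,.0365): L(ap(B,np.c_[b,[z]*4]),c)
    t=np.linspace(0,6.28,40);L(ap(B,np.c_[.029*np.cos(t),.029*np.sin(t),0*t+.0115]),c)
cv2.imwrite(f"pics/ov{sys.argv[1]}.png",im)
E
python3 ov.py 6 0 0.1
```

```text
(no output)
```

View pics/ov6.png

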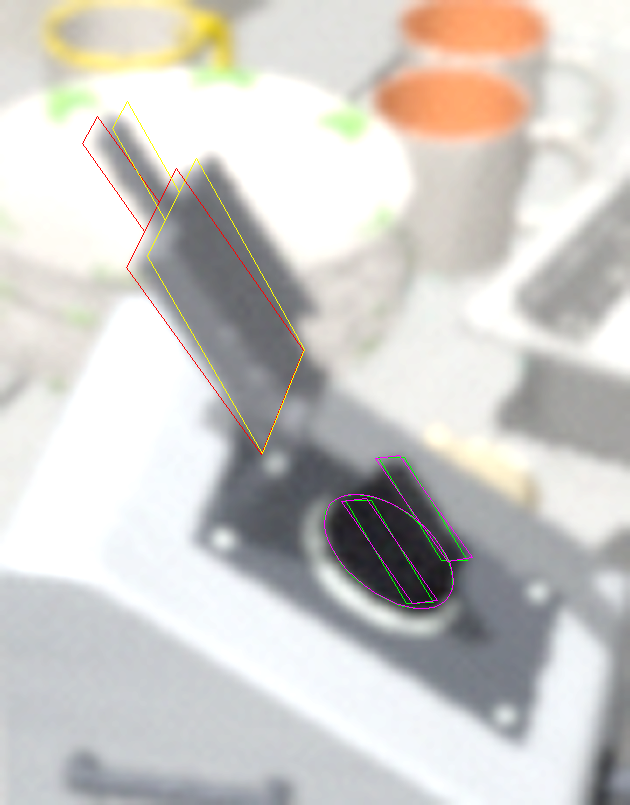

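View pics/ovr6.png

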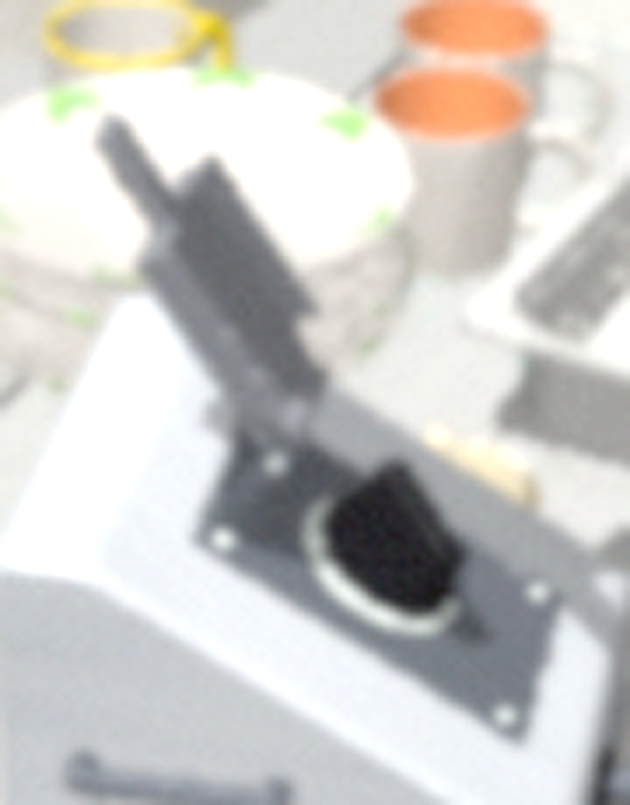

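The cover reads about 2.65. It may have been dragged back a hair as I relaxed, so I'll nudge the tab to the stop with closed fingers from its front.

>>> drive_tool([
  [-0.6,0,0,0],
  [-0.7,0,0,0],
  [0,0,0.7,0],
  [0,0,0.9,0],
  [0,0,0.7,0],
  [0,0,0.2,0],
  [0,0,0,0],
], jaw=-1)

```text
time: 9.4
position: [0.5895, -0.146, 0.2883]
tcp_rot: [179.7, -0.2, 16.4]
ft_force: [0.3, -0.5, -0.7]
finger_gap: 0.0004
```

```bash
python3 - <<'E'
from h import *
t=tab(2.7);print(need([*t[:2],.299],YAW))
E
python3 look.py 7
```

```text
(array([ 1.31,  0.03, -0.26]), np.float64(-0.03))
```

View pics/scene_7.png

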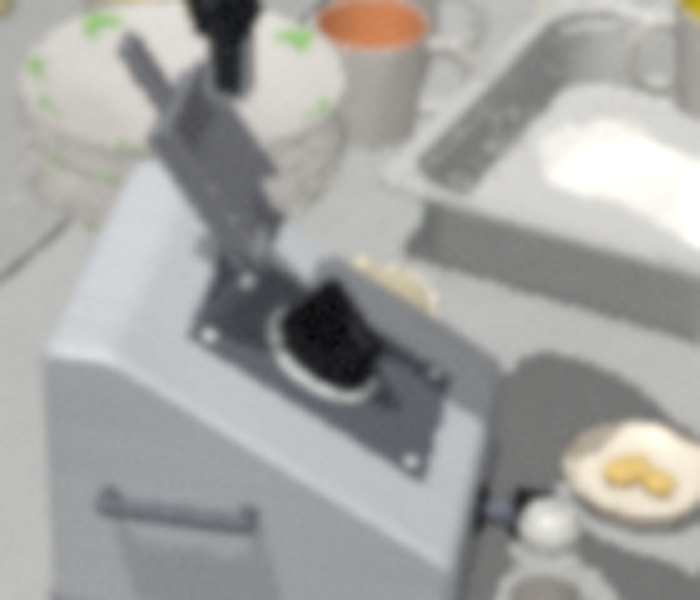

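>>> drive_tool([
  [0,0,-0.28,0],
  [0.4,0,0,0],
  [0.4,0,0,0],
  [0.15,0,0,0],
  [0.1,0,0,0],
])

```text
time: 10.12
position: [0.6286, -0.1354, 0.3045]
tcp_rot: [179.5, 0.2, 16.3]
ft_force: [-44.9, -14.9, 17.1]
finger_gap: -0.0
```

It's firmly against the stop. I'll back off straight forward.

>>> drive_tool([
  [-0.2,0,-0.1,0],
  [-0.6,0,-0.2,0],
  [-0.7,0,-0.5,0],
  [0,0,0,0],
])

```text
time: 10.62
position: [0.5706, -0.1521, 0.3383]
tcp_rot: [179.5, 0.2, 16.3]
ft_force: [0.3, -1.2, 0.1]
finger_gap: -0.0002
```

```bash
python3 ov.py 8 0 0.1; cat > plan.py <<'E'
from h import *
# clearance of gripper vs disc, posts, cover for grip of bar; local coords in dispenser frame about filler pt (m)
Pl=T(PAN[:3,:3],[0,0,0]);Hl=Pl@HIN
def jawyaw(a): # bar y dir horizontal yaw
    v=Pl[:3,:3]@np.array([np.cos(a+np.pi/4),np.sin(a+np.pi/4),0]); return np.arctan2(v[1],v[0])
def grid(x,y,z,n=12): return np.array(np.meshgrid(np.linspace(*x,n),np.linspace(*y,n),np.linspace(*z,n))).reshape(3,-1).T
def check(a,rad,h,half=.007,yawoff=0):
    "TCP = bar point at x=-rad, normal height h"
    b=a-np.pi/4
    t=ap(Pl,[-rad*np.cos(b),-rad*np.sin(b),h+.004*a/1.75])[0]
    yw=jawyaw(a)+yawoff; R=Rz(yw) # R x-axis = jaw axis
    out=[]
    for sgn in(1,-1):
        f=grid((sgn*half,sgn*(half+.0145)),(-.011,.011),(0,.073))@R.T+t
        p=(f-0)@Pl[:3,:3]
        rr=np.hypot(p[:,0],p[:,1]); disc=p[rr<.029][:,2].min()-.0115-.004*a/1.75 if (rr<.029).any() else 9
        post=(p[(abs(abs(p[:,1])-.03)<.005)&(abs(p[:,0]-.062)<.007)]).shape[0]
        out+= [round(disc*1e3,1),round((p[:,2].min())*1e3,1),post]
    body=grid((-.0425,.0425),(-.0425,.0425),(.073,.15),30)@R.T+t
    c=(body-Hl[:3,3])@(Hl[:3,:3]@cover(2.7)[:3,:3]) # cover coords
    m=(c[:,0]<-.005)&(c[:,0]>-.093)&(abs(c[:,1])<.038)&(c[:,2]<.003)
    rim=m&(c[:,2]>-.0145)&((abs(c[:,1])>.034)|(c[:,0]>-.009)|(c[:,0]<-.089)); pl=m&(c[:,2]>-.003)
    hin=(abs(c[:,0])<.008)&(abs(c[:,2])<.008)&(abs(c[:,1])<.038)
    # closest dist to hinge box
    return out,rim.sum(),pl.sum(),hin.sum(),(np.degrees(yw)).round(0)
if __name__=="__main__":
    for rad in(0,.01,.015,.018):
        for h in(.021,.025,):
            for a in(0.05,.4,.8,1.2,1.5,1.75): print(rad,h,a,*check(a,rad,h))
E
python3 plan.py
```

```text
0 0.021 0.05 [np.float64(-1.5), np.float64(10.2), 0, np.float64(7.3), np.float64(18.9), 0] 0 14 0 52.0
0 0.021 0.4 [np.float64(0.7), np.float64(13.2), 0, np.float64(5.5), np.float64(17.9), 0] 0 0 0 71.0
0 0.021 0.8 [np.float64(4.0), np.float64(17.4), 0, np.float64(3.9), np.float64(17.2), 0] 3 0 0 91.0
0 0.021 1.2 [np.float64(5.6), np.float64(19.9), 0, np.float64(0.5), np.float64(14.8), 0] 0 0 0 111.0
0 0.021 1.5 [np.float64(7.2), np.float64(22.1), 0, np.float64(-1.4), np.float64(13.6), 0] 0 3 0 127.0
0 0.021 1.75 [np.float64(8.8), np.float64(24.3), 0, np.float64(-2.3), np.float64(13.2), 0] 0 1 0 141.0
0 0.025 0.05 [np.float64(2.5), np.float64(14.2), 0, np.float64(11.3), np.float64(22.9), 0] 0 1 0 52.0
0 0.025 0.4 [np.float64(4.7), np.float64(17.2), 0, np.float64(9.5), np.float64(21.9), 0] 0 0 0 71.0
0 0.025 0.8 [np.float64(8.0), np.float64(21.4), 0, np.float64(7.9), np.float64(21.2), 0] 0 0 0 91.0
0 0.025 1.2 [np.float64(9.6), np.float64(23.9), 0, np.float64(4.5), np.float64(18.8), 0] 0 0 0 111.0
0 0.025 1.5 [np.float64(11.2), np.float64(26.1), 0, np.float64(2.6), np.float64(17.6), 0
[... 3196 characters left out ...]
float64(24.3), 0, np.float64(-2.3), np.float64(13.2), 0] 0 0 0 141.0
0.018 0.025 0.05 [np.float64(2.5), np.float64(14.2), 0, np.float64(11.3), np.float64(22.9), 0] 0 0 0 52.0
0.018 0.025 0.4 [np.float64(4.7), np.float64(17.2), 0, np.float64(9.5), np.float64(21.9), 0] 0 0 0 71.0
0.018 0.025 0.8 [np.float64(8.0), np.float64(21.4), 0, np.float64(7.9), np.float64(21.2), 0] 0 0 0 91.0
0.018 0.025 1.2 [np.float64(9.6), np.float64(23.9), 0, np.float64(4.5), np.float64(18.8), 0] 0 0 0 111.0
0.018 0.025 1.5 [np.float64(11.2), np.float64(26.1), 0, np.float64(2.6), np.float64(17.6), 0] 0 0 0 127.0
0.018 0.025 1.75 [np.float64(12.8), np.float64(28.3), 0, np.float64(1.7), np.float64(17.2), 0] 0 0 0 141.0
```

View pics/ov8.png

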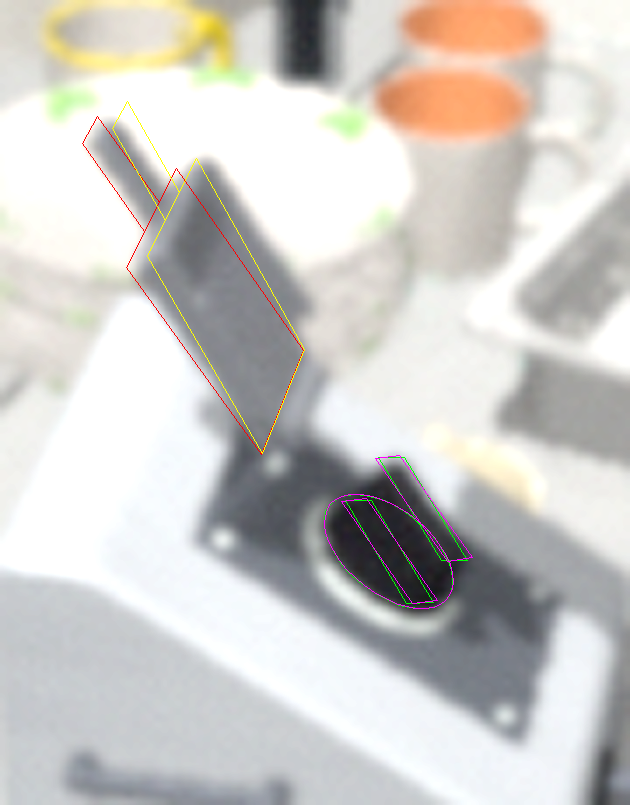

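The cover hasn't moved since the push, so it was already at its stop; the overlay's 2.65 is fit bias. The cap bar lies at about (395–460, 460–560), which matches joint angle 0–0.1. Next I'll plan the cap grip.

```bash
cat > cap.py <<'E'
from h import *
from plan import jawyaw,Pl
import sys
def tgt(a,rad,h):
    b=a-np.pi/4
    p=ap(P,[-rad*np.cos(b),-rad*np.sin(b),h+.004*a/1.75])[0]
    return p, (np.degrees(jawyaw(a))+YAW+90)-180
if __name__=="__main__":
    from rig import r
    s=r.state();print(s["joint_positions"].round(1),s["position"].round(4),s["tcp_rot"].round(1),s["ft_force"].round(1),s["finger_gap"],s["time"])
    rad=float(sys.argv[1]);h=float(sys.argv[2])
    for a in map(float,sys.argv[3:]):
        p,y=tgt(a,rad,h);print(a,p.round(4),round(y,1),need(p,y))
E
python3 cap.py .010 .024 .05 .06 1.75
```

```text
[-20.4  20.8  72.9  -0.5  86.2  53.3] [ 0.571  -0.1518  0.3372] [179.5   0.2  16.3] [ 0.1 -0.6  0.5] -0.00020630865087989793 10.675
0.05 [ 0.5235 -0.1599  0.1508] -21.5 (array([-1.18, -0.18,  4.66]), np.float64(4.4))
0.06 [ 0.5234 -0.16    0.1508] -20.9 (array([-1.18, -0.17,  4.66]), np.float64(4.34))
1.75 [ 0.5273 -0.1744  0.155 ] 67.9 (array([-1.19,  0.2 ,  4.56]), np.float64(-6.0))
```

>>> drive_tool([
  [-0.9,0,0,0],
  [-0.3,-0.2,0,0],
  [0,0,0,0.9],
  [0,0,0,0.9],
  [0,0,0,0.9],
  [0,0,0,0.9],
  [0,0,0,0.9],
  [0,0,0,0],
], jaw=-0.05)

```text
time: 11.68
position: [0.5267, -0.154, 0.3336]
tcp_rot: [179.6, 0.0, -23.3]
ft_force: [-0.3, 0.2, 0.2]
finger_gap: 0.0408
```

```bash
python3 cap.py .010 .024 .05
```

```text
[-22.3  17.2  78.9  -0.4  83.9  91. ] [ 0.5267 -0.154   0.3336] [179.6   0.  -23.3] [-0.3  0.2  0.2] 0.04078081742312862 11.675
0.05 [ 0.5235 -0.1599  0.1508] -21.5 (array([-0.01,  0.14,  4.57]), np.float64(-0.21))
```

>>> drive_tool([
  [0,0.14,0.6,-0.2],
  [0,0,0.9,0],
  [0,0,0.9,0],
  [0,0,0.9,0],
  [0,0,0,0],
])

```text
time: 12.3
position: [0.5268, -0.1588, 0.1977]
tcp_rot: [179.7, -0.1, -20.4]
ft_force: [0.3, -0.8, 0.9]
finger_gap: 0.0402
```

```bash
python3 cap.py .010 .024 .05;python3 ov.py 9 0.05
```

```text
[-22.8  24.4  90.2  -0.4  65.3  87.8] [ 0.5268 -0.1588  0.1977] [ 1.797e+02 -1.000e-01 -2.040e+01] [ 0.3 -0.8  0.9] 0.04022756549407309 12.3
0.05 [ 0.5235 -0.1599  0.1508] -21.5 (array([-0.07,  0.05,  1.17]), np.float64(0.13))
```

View pics/ovr9.png

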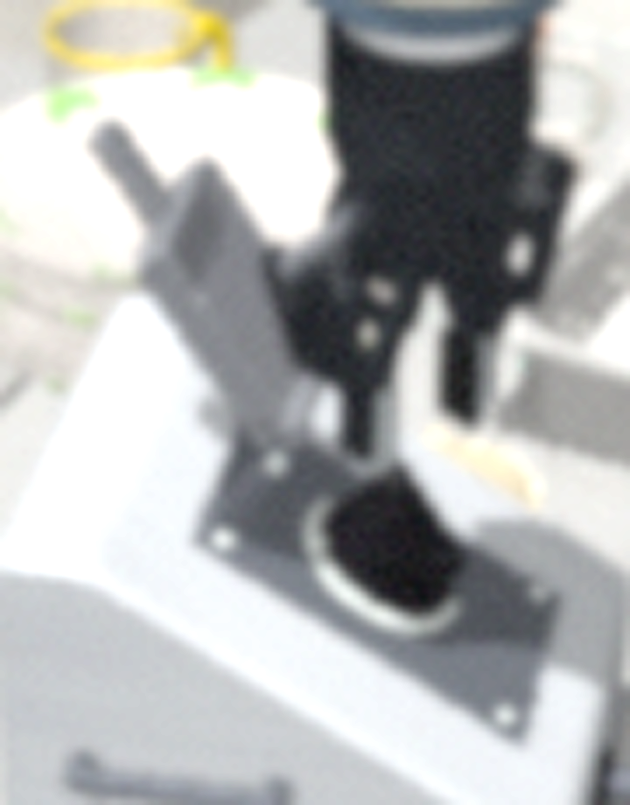

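Both fingertips straddle the bar's line at (360,450) and (460,415), and the cover is clear. I'll descend in steps.

>>> drive_tool([
  [-0.07,0.05,0.3,0.12],
  [0,0,0.35,0],
  [0,0,0.2,0],
  [0,0,0,0],
])

```text
time: 12.85
position: [0.5262, -0.161, 0.1662]
tcp_rot: [179.7, -0.5, -21.4]
ft_force: [-0.1, 0.3, -0.1]
finger_gap: 0.0405
```

```bash
python3 cap.py .010 .024 .05;python3 ov.py 10 0.05
```

```text
[-23.   26.4  92.7  -0.4  60.4  88.5] [ 0.5262 -0.161   0.1662] [179.7  -0.5 -21.4] [-0.1  0.3 -0.1] 0.04050544561053236 12.85
0.05 [ 0.5235 -0.1599  0.1508] -21.5 (array([-0.08, -0.  ,  0.38]), np.float64(0.01))
```

View pics/ovr10.png

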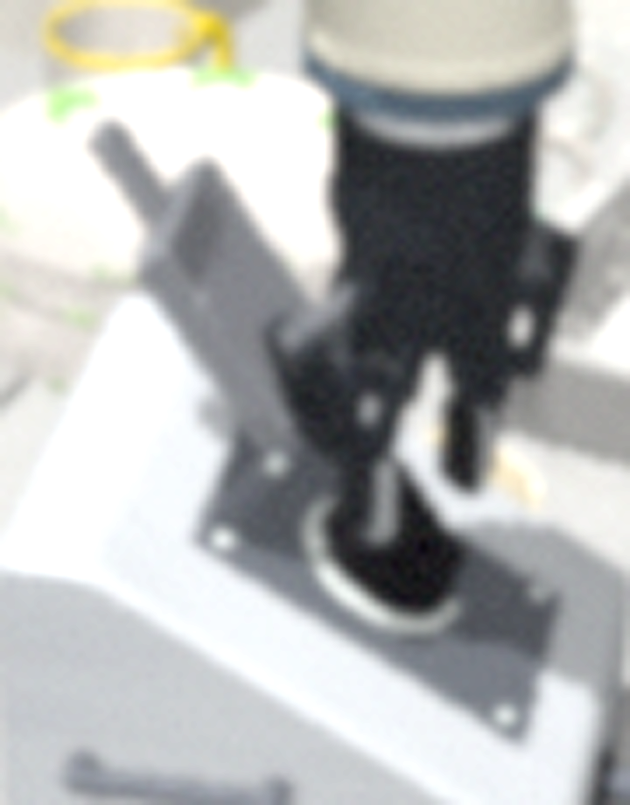

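>>> drive_tool([
  [-0.08,0,0.2,0],
  [0,0,0.16,0],
  [0,0,0,0],
])

```text
time: 13.28
position: [0.5235, -0.16, 0.1516]
tcp_rot: [179.7, -0.6, -21.4]
ft_force: [0.1, -0.2, -0.1]
finger_gap: 0.0403
```

>>> drive_tool([
  [0,0,0,0],
  [0,0,0,0],
  [0,0,0,0],
  [0,0,0,0],
  [0,0,0,0],
], jaw=-1, grip_force=25)

```text
time: 13.9
position: [0.5221, -0.1638, 0.1525]
tcp_rot: [179.3, -0.6, -21.4]
ft_force: [0.1, -1.0, -3.9]
finger_gap: 0.0166
```

```bash
python3 cap.py .010 .024 .05 .2 .35 .5 ;python3 ov.py 11 0.05
```

```text
[-23.3  27.2  94.   -0.8  58.2  88.6] [ 0.5221 -0.1638  0.1525] [179.3  -0.6 -21.4] [ 0.1 -1.  -3.9] 0.016556380790319486 13.9
0.05 [ 0.5235 -0.1599  0.1508] -21.5 (array([-0.  , -0.1 ,  0.04]), np.float64(0.01))
0.2 [ 0.5229 -0.1613  0.1506] -13.3 (array([-0.  , -0.06,  0.05]), np.float64(-0.94))
0.35 [ 0.5225 -0.1628  0.1505] -5.4 (array([-0.  , -0.03,  0.05]), np.float64(-1.87))
0.5 [ 0.5223 -0.1643  0.1506] 2.3 (array([0.01, 0.01, 0.05]), np.float64(-2.76))
```

View pics/ovr11.png

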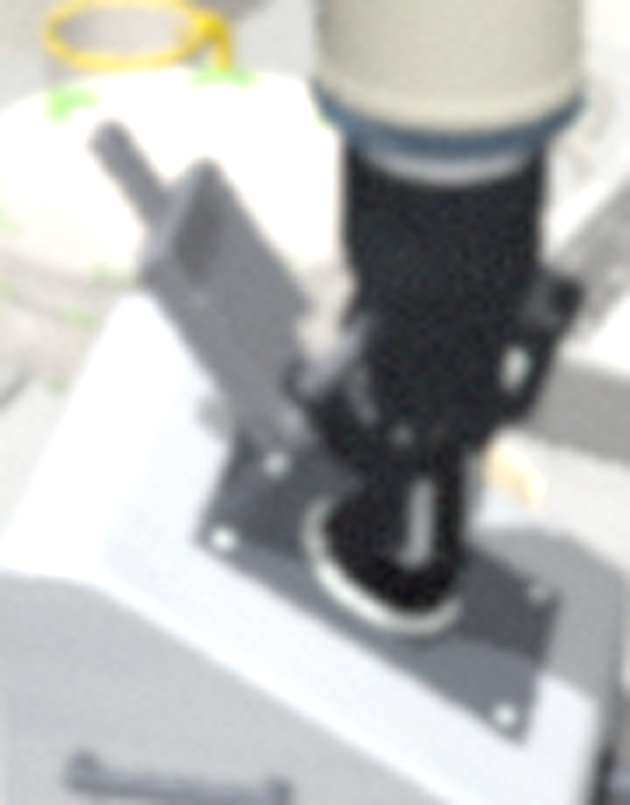

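Gripped at 16.6 mm gap. I'll compute the arc from the actual grasp.

```bash
cat > turn.py <<'E'
from cap import *
from rig import r
rad,h=.0065,.0325
s=r.state()
y=s["tcp_rot"][2]
aa=np.linspace(-.3,2.2,2000); yy=np.array([tgt(a,rad,h)[1] for a in aa]); a0=np.interp(y,yy,aa)
g=tgt(a0,rad,h)[0];print("a from yaw",a0,"pos off mm",((s["position"]-g)*1e3).round(1),s["tcp_rot"].round(1),"F",s["ft_force"].round(1),"M",s["moment"].round(2),s["finger_gap"].round(4),s["time"])
n=int(sys.argv[1]);da=float(sys.argv[2])
for i in range(n):
    a,b=a0+da*i,a0+da*(i+1)
    p,y1=tgt(a,rad,h);p2,y2=tgt(b,rad,h)
    R=Ro.from_euler('xyz',[180,0,y1],degrees=True).as_matrix()
    print(round(b,2),(R.T@(p2-p)/.04).round(3),"turn",round(-np.radians(y2-y1)/.15,2))
E
python3 turn.py 14 .13
```

```text
Traceback (most recent call last):
  File "turn.py", line 7, in <module>
    g=tgt(a0,rad,h)[0];print("a from yaw",a0,"pos off mm",((s["position"]-g)*1e3).round(1),s["tcp_rot"].round(1),"F",s["ft_force"].round(1),"M",s["moment"].round(2),s["finger_gap"].round(4),s["time"])
                                                                                                                                                                     ^^^^^^^^^^^^^^^^^^^^^
AttributeError: 'float' object has no attribute 'round'
```

```bash
sed -i 's/s\["finger_gap"\].round(4)/s["finger_gap"]/' turn.py; python3 turn.py 14 .13
```

```text
a from yaw 0.05187900693305852 pos off mm [-0.1 -1.1 -6.9] [179.3  -0.6 -21.4] F [ 0.7 -0.5 -2.8] M [ 0.08  0.03 -0.12] 0.016459799598988512 13.95
0.18 [-0.002  0.022  0.   ] turn -0.83
0.31 [-0.002  0.022 -0.001] turn -0.8
0.44 [-0.002  0.022 -0.002] turn -0.78
0.57 [-0.002  0.022 -0.004] turn -0.77
0.7 [-0.002  0.022 -0.005] turn -0.75
0.83 [-0.003  0.021 -0.006] turn -0.75
0.96 [-0.003  0.021 -0.008] turn -0.75
1.09 [-0.002  0.02  -0.009] turn -0.76
1.22 [-0.002  0.02  -0.01 ] turn -0.78
1.35 [-0.002  0.019 -0.012] turn -0.8
1.48 [-0.002  0.018 -0.013] turn -0.82
1.61 [-0.002  0.018 -0.014] turn -0.85
1.74 [-0.001  0.017 -0.015] turn -0.88
1.87 [-0.001  0.016 -0.015] turn -0.92
```

>>> drive_tool([
  [0,0.02,0,-0.83],
  [0,0.02,0,-0.8],
  [0,0.02,0,-0.78],
])

```text
time: 14.32
position: [0.5212, -0.167, 0.1539]
tcp_rot: [179.0, -0.3, -0.1]
ft_force: [-5.4, -2.8, 7.9]
finger_gap: 0.0144
```

```bash
python3 turn.py 4 .13;python3 ov.py 12 0.05
```

```text
a from yaw 0.45268257251725696 pos off mm [-0.2 -1.6 -5.7] [ 1.79e+02 -3.00e-01 -1.00e-01] F [-5.4 -2.8  7.9] M [-0.5   0.63 -0.25] 0.014391631927913547 14.325
0.58 [-0.002  0.022 -0.004] turn -0.76
0.71 [-0.002  0.022 -0.005] turn -0.75
0.84 [-0.003  0.021 -0.006] turn -0.75
0.97 [-0.003  0.021 -0.008] turn -0.75
```

View pics/ovr12.png

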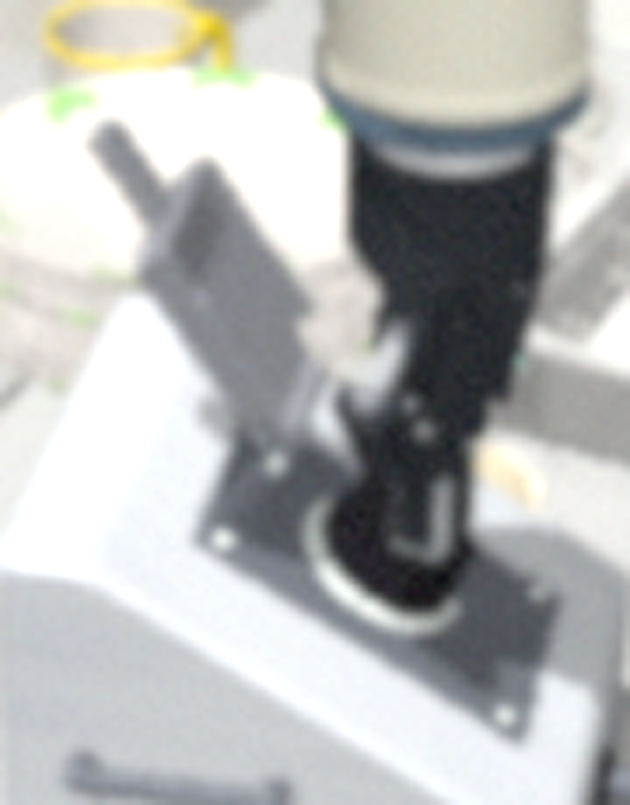

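Turning: the gap has narrowed towards 14 mm as the faces square up, as expected.

>>> drive_tool([
  [0,0.02,-0.01,-0.78],
  [0,0.02,-0.01,-0.78],
  [0,0.02,-0.01,-0.78],
  [0,0.02,-0.01,-0.78],
])

```text
time: 14.88
position: [0.5211, -0.1706, 0.1558]
tcp_rot: [179.0, 0.3, 28.0]
ft_force: [-3.0, -3.5, -0.3]
finger_gap: 0.0134
```

```bash
python3 turn.py 8 .13
```

```text
a from yaw 1.013939814685951 pos off mm [-0.4 -1.6 -4.8] [179.    0.3  28. ] F [-3.  -3.5 -0.3] M [-0.7   0.23 -0.39] 0.013431860650304515 14.875
1.14 [-0.002  0.02  -0.009] turn -0.77
1.27 [-0.002  0.019 -0.011] turn -0.78
1.4 [-0.002  0.019 -0.012] turn -0.81
1.53 [-0.002  0.018 -0.013] turn -0.83
1.66 [-0.002  0.017 -0.014] turn -0.86
1.79 [-0.001  0.017 -0.015] turn -0.9
1.92 [-0.001  0.016 -0.016] turn -0.93
2.05 [-0.     0.015 -0.016] turn -0.96
```

>>> drive_tool([
  [0,0.02,-0.01,-0.8],
  [0,0.02,-0.01,-0.8],
  [0,0.02,-0.01,-0.83],
  [0,0.02,-0.01,-0.85],
])

```text
time: 15.38
position: [0.5224, -0.1741, 0.1583]
tcp_rot: [179.2, 0.9, 57.1]
ft_force: [-5.0, -4.2, 3.9]
finger_gap: 0.013
```

```bash
python3 turn.py 5 .13;python3 ov.py 13 1.5
```

```text
a from yaw 1.56424921685922 pos off mm [-0.9 -2.4 -4.2] [179.2   0.9  57.1] F [-5.  -4.2  3.9] M [-0.98  0.32 -0.49] 0.012995389108292047 15.375
1.69 [-0.002  0.017 -0.014] turn -0.87
1.82 [-0.001  0.016 -0.015] turn -0.91
1.95 [-0.001  0.016 -0.016] turn -0.94
2.08 [-0.     0.015 -0.016] turn -0.97
2.21 [ 0.     0.015 -0.017] turn -0.99
```

View pics/ovr13.png

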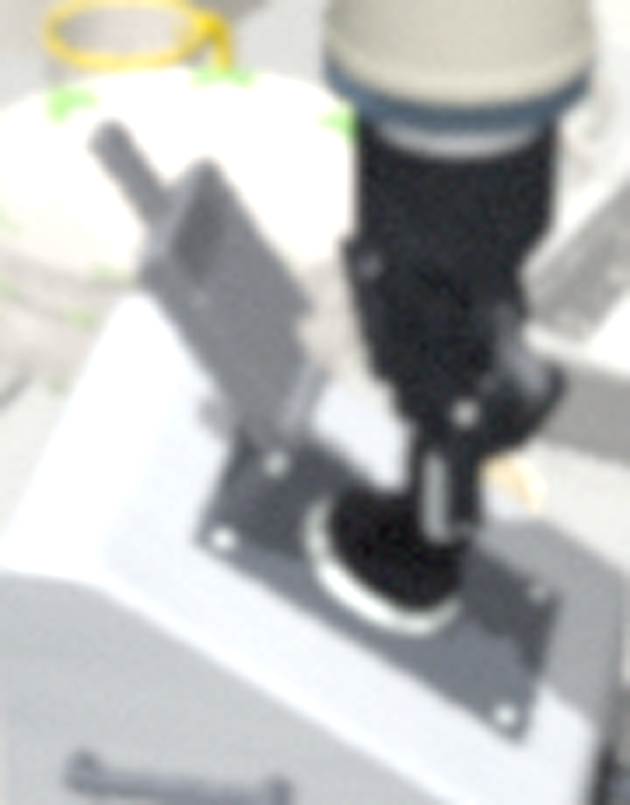

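>>> drive_tool([
  [0,0.02,-0.01,-0.87],
  [0,0.02,-0.01,-0.7],
  [0,0,0,0],
])

```text
time: 15.8
position: [0.5234, -0.1756, 0.1602]
tcp_rot: [179.4, 1.2, 71.5]
ft_force: [-2.6, -0.6, 0.7]
finger_gap: 0.0133
```

```bash
python3 turn.py 3 .13;python3 ov.py 14 1.5 1.75
```

```text
a from yaw 1.8098926835534124 pos off mm [-0.9 -3.2 -3.5] [179.4   1.2  71.5] F [-2.6 -0.6  0.7] M [-0.39  0.25 -0.29] 0.013301622109041658 15.8
1.94 [-0.001  0.016 -0.016] turn -0.93
2.07 [-0.     0.015 -0.016] turn -0.96
2.2 [ 0.     0.015 -0.017] turn -0.98
```

View pics/ov14.png

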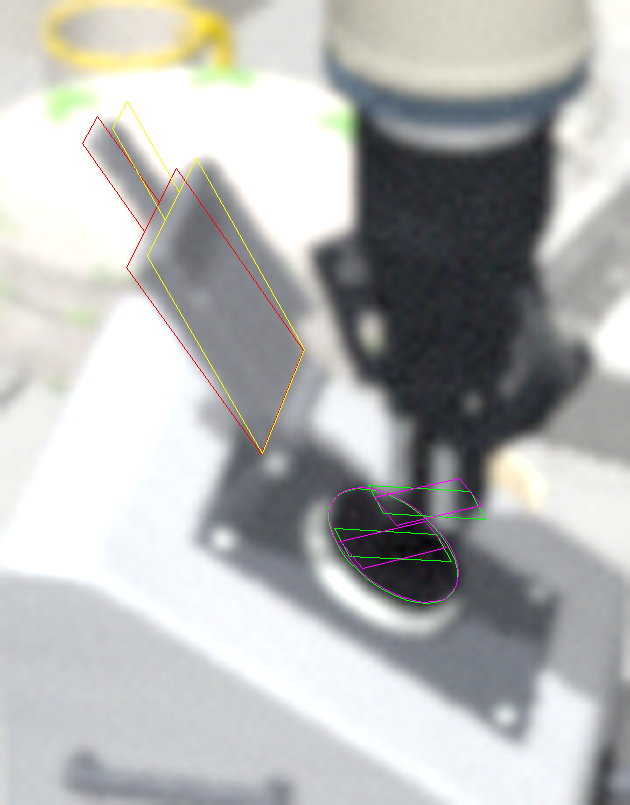

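View pics/ovr14.png

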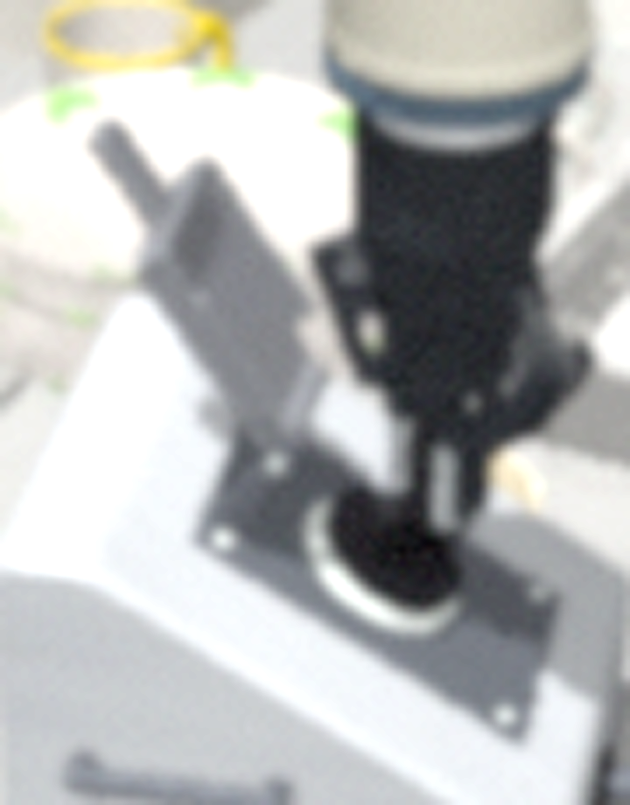

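>>> drive_tool([
  [0,0.02,-0.01,-0.8],
  [0,0,0,-0.5],
])

```text
time: 16.1
position: [0.5243, -0.1761, 0.1609]
tcp_rot: [179.7, 1.3, 82.8]
ft_force: [-5.2, -5.5, 1.2]
finger_gap: 0.0132
```

```bash
python3 turn.py 1 .13
```

```text
a from yaw 1.9910077728244642 pos off mm [-0.8 -3.3 -3.7] [179.7   1.3  82.8] F [-5.2 -5.5  1.2] M [-1.07  1.03 -0.89] 0.013150251083127652 16.1
2.12 [-0.     0.015 -0.017] turn -0.97
```

The yaw estimate has passed 1.75 and the moment is rising. I'll let go, lift away and look at the bar.

>>> drive_tool([
  [0,0,0,0.2],
  [0,0,0,0],
  [0,0,0,0],
  [0,0,0,0],
], jaw=-0.05)

```text
time: 16.6
position: [0.525, -0.1758, 0.161]
tcp_rot: [179.5, 1.3, 80.8]
ft_force: [0.6, 0.6, -0.7]
finger_gap: 0.0404
```

>>> drive_tool([
  [0,0,-0.3,0],
  [0,0,-0.7,0],
  [0,0,-1,0],
  [0,0,-1,0],
  [0,0,-0.6,0],
  [0,0,0,0],
])

```text
time: 17.35
position: [0.5243, -0.172, 0.3136]
tcp_rot: [179.4, 1.3, 80.8]
ft_force: [0.7, -0.5, -0.3]
finger_gap: 0.0403
```

```bash
python3 ov.py 15 1.5 1.75
```

```text
(no output)
```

View pics/ov15.png

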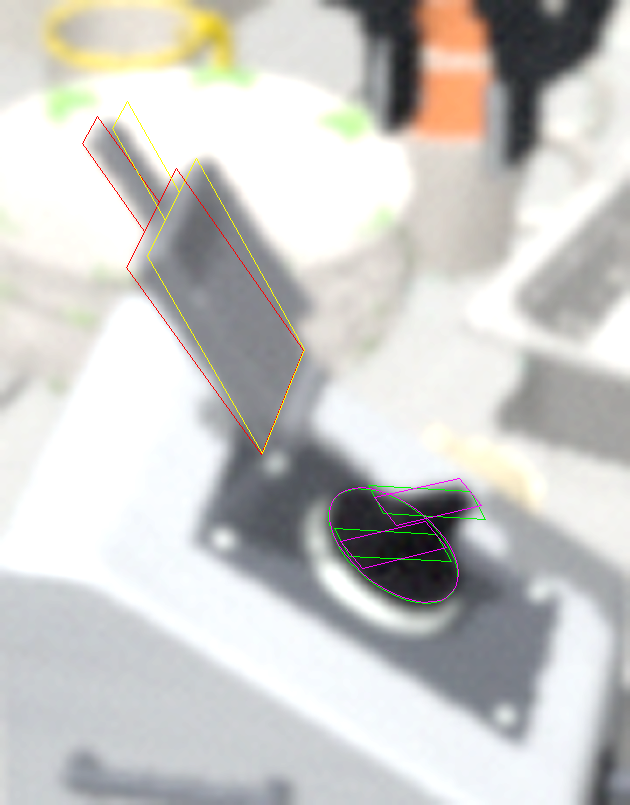

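View pics/ovr15.png

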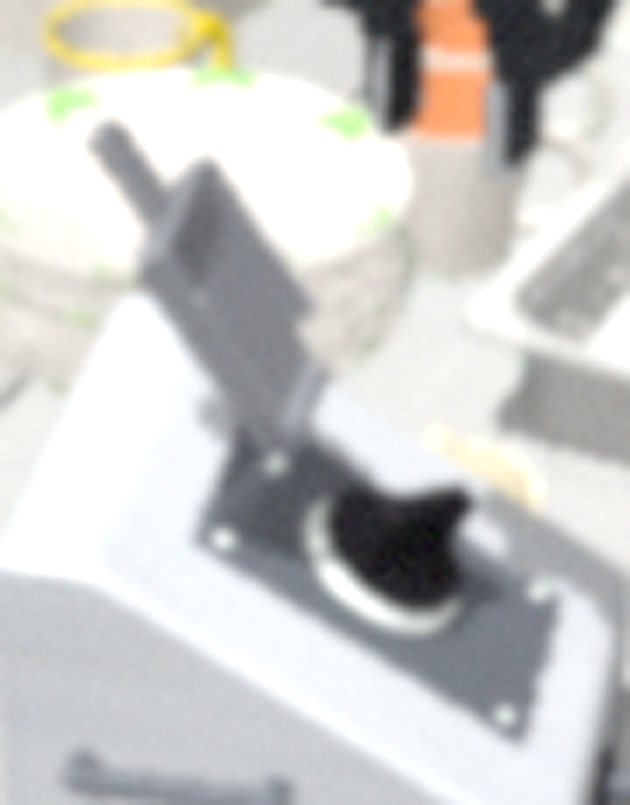

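```bash
cat > dark.py <<'E'
import sys
from h import *
from rig import r
fr=np.mean([r.read_camera("scene")["frame"].astype(float) for _ in range(6)],0)
d=r.read_camera("scene");y0,y1,x0,x1,k=170,205,338,376,16
im0=np.clip(cv2.resize(fr[y0:y1,x0:x1],None,fx=k,fy=k,interpolation=cv2.INTER_CUBIC)*6-40,0,255).astype('uint8')
im=im0.copy()
for a,c in zip(map(float,sys.argv[2:]),((0,255,0),(255,0,255),(255,255,0))):
    B=P@T(Rz(a-np.pi/4),[0,0,.004*a/1.75]);b=np.array([(-.026,-.007),(.026,-.007),(.026,.007),(-.026,.007)])
    u=((proj(ap(B,np.c_[b,[.0365]*4]),d)-[x0,y0]+.5)*k).astype(int);cv2.polylines(im,[u.reshape(-1,1,2)],True,c,1)
cv2.imwrite(f"pics/dk{sys.argv[1]}.png",np.vstack([im0[:280],im[:280]]) if 0 else im)
E
python3 dark.py 1 1.75 1.55 1.95
```

```text
(no output)
```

View pics/dk1.png

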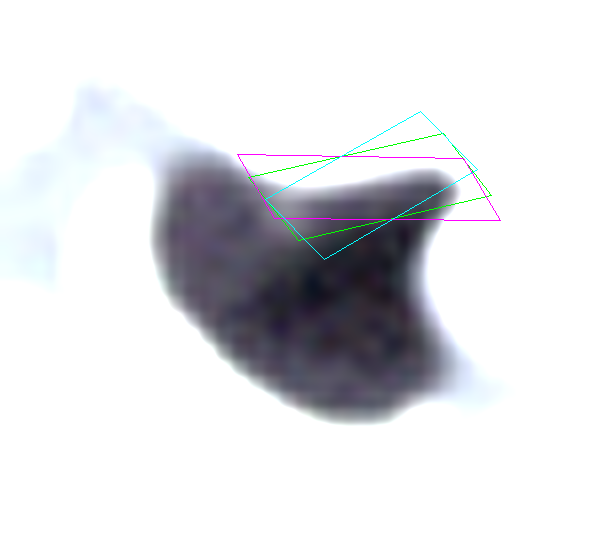

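The upper bar edge slope (about −10° in the image) puts the cap at about 1.7. To be sure it is at the stop, I'll regrip squarely and turn a little more while watching the moment.

```bash
cat > re.py <<'E'
from cap import *
a=float(sys.argv[1]);p,y=tgt(a,float(sys.argv[2]),.0315);p[2]=tgt(a,float(sys.argv[2]),.0245)[0][2];print(p,y,need(p,y))
E
python3 re.py 1.72 .011
```

```text
Traceback (most recent call last):
  File "re.py", line 1, in <module>
    from cap import *
  File "cap.py", line 1, in <module>
    from h import *
  File "h.py", line 1, in <module>
    import numpy as np,cv2
  File "re.py", line 2, in <module>
    a=float(sys.argv[1]);p,y=tgt(a,float(sys.argv[2]),.0315);p[2]=tgt(a,float(sys.argv[2]),.0245)[0][2];print(p,y,need(p,y))
NameError: name 'sys' is not defined
```

```bash
mv re.py regrip.py; python3 regrip.py 1.68 .011
```

```text
[ 0.52290732 -0.17604861  0.1547011 ] 63.760902752225405 (array([-0.03, -0.01,  3.89]), np.float64(1.99))
```

>>> drive_tool([
  [0,0,0,0.9],
  [0,0,0,0.9],
  [0,0,0.7,0.2],
  [0,0,0.9,0],
  [0,0,0.9,0],
  [0,0,0.5,0],
  [0,0,0,0],
])

```text
time: 18.62
position: [0.523, -0.1742, 0.185]
tcp_rot: [179.5, 1.1, 63.0]
ft_force: [-0.2, -0.1, 0.6]
finger_gap: 0.0405
```

```bash
python3 regrip.py 1.68 .011
```

```text
[ 0.52290732 -0.17604861  0.1547011 ] 63.760902752225405 (array([-0.03,  0.01,  0.76]), np.float64(-0.08))
```

>>> drive_tool([
  [-0.03,0,0.35,0],
  [0,0,0.35,0],
  [0,0,0.12,0],
  [0,0,0,0],
])

```text
time: 19.12
position: [0.5232, -0.1765, 0.1516]
tcp_rot: [179.4, 1.1, 63.0]
ft_force: [0.1, -0.5, -1.4]
finger_gap: 0.0407
```

>>> drive_tool([
  [0,0,0,0],
  [0,0,0,0],
  [0,0,0,0],
  [0,0,0,0],
  [0,0,0,0],
], jaw=-1, grip_force=30)

```text
time: 19.75
position: [0.5238, -0.1763, 0.1525]
tcp_rot: [179.3, 1.0, 63.0]
ft_force: [0.6, 1.7, -3.4]
finger_gap: 0.0177
```

```bash
python3 turn.py 1 .13
```

```text
a from yaw 1.6678053411862603 pos off mm [  0.1  -4.2 -10.5] [179.3   1.   63. ] F [ 0.6  1.7 -3.4] M [-0.03 -0.37 -0.02] 0.01770564087353155 19.75
1.8 [-0.001  0.017 -0.015] turn -0.9
```

A firm square grip now (17.7 mm). I'll turn gently onto the stop.

>>> drive_tool([
  [0,0.01,0,-0.5],
  [0,0.01,0,-0.5],
])

```text
time: 20.0
position: [0.5248, -0.1772, 0.1528]
tcp_rot: [179.4, 1.2, 71.8]
ft_force: [-0.5, -2.0, 1.5]
finger_gap: 0.0177
```

```bash
python3 turn.py 1 .13
```

```text
a from yaw 1.815179701544858 pos off mm [  0.4  -4.7 -10.9] [179.4   1.2  71.8] F [-0.5 -2.   1.5] M [-0.69 -0.5  -0.58] 0.017652660356243566 20.0
1.95 [-0.001  0.016 -0.016] turn -0.94
```

>>> drive_tool([
  [0,0,0,-0.5],
  [0,0,0,-0.6],
])

```text
time: 20.25
position: [0.5253, -0.1784, 0.1534]
tcp_rot: [179.5, 1.4, 81.5]
ft_force: [-7.4, -8.8, 1.8]
finger_gap: 0.0171
```

```bash
python3 turn.py 1 .13
```

```text
a from yaw 1.9714728424571606 pos off mm [  0.2  -5.7 -11. ] [179.5   1.4  81.5] F [-7.4 -8.8  1.8] M [-1.69  0.95 -1.01] 0.017126942021277545 20.25
2.1 [-0.     0.015 -0.016] turn -0.97
```

The moment about z rose to −1.0 N m, far above the 0.15 thread friction, so it's on the stop. I'll release, lift and retreat so that both cameras can see.

>>> drive_tool([
  [0,0,0,0],
  [0,0,0,0],
  [0,0,0,0],
  [0,0,0,0],
], jaw=0)

```text
time: 20.75
position: [0.5183, -0.1781, 0.1522]
tcp_rot: [-179.7, 1.4, 81.2]
ft_force: [-1.8, 0.3, 0.3]
finger_gap: 0.0426
```

>>> drive_tool([
  [0,0,-0.3,0],
  [0,0,-0.7,0],
  [0,0,-1,0],
  [0,0,-1,0],
  [0,0,-1,0],
  [0,0.7,0,0],
  [0,1,0,0],
  [0,1,0,0],
  [0,1,0,0],
  [0,1,0,0],
  [0,1,0,0],
  [0,1,0,0],
  [0,0.5,0,0],
  [0,0,0,0],
])

```text
time: 22.5
position: [0.8157, -0.2184, 0.3339]
tcp_rot: [179.3, 1.4, 80.9]
ft_force: [-0.0, 0.8, 0.7]
finger_gap: 0.0424
```

```bash
python3 dark.py 2 1.75 1.55; python3 look.py 20
```

```text
(no output)
```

View pics/dk2.png

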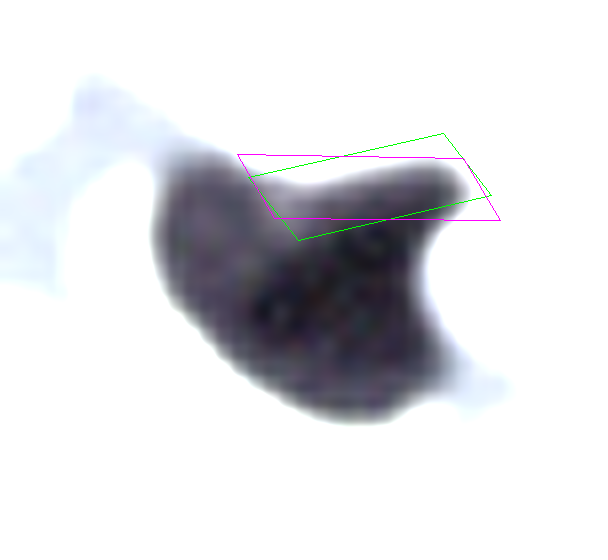

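View pics/top_20.png

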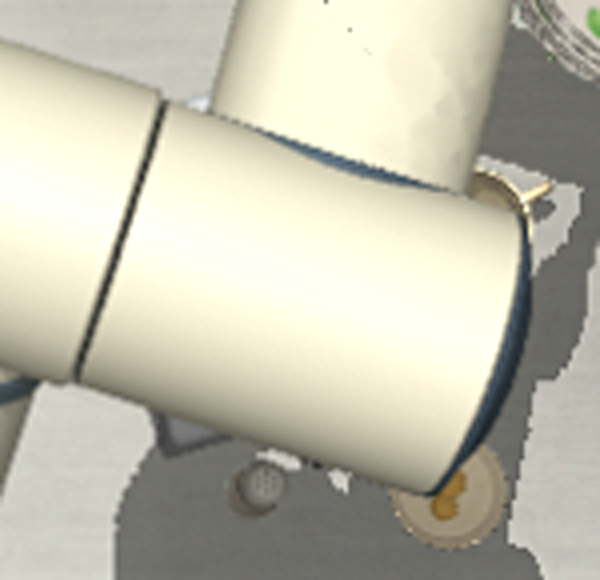

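The top view is blocked because that retreat went backwards over the dispenser, above the cover. I'll move aside to the right.

>>> drive_tool([
  [0,0,-0.8,0],
  [-0.6,-0.4,0,0],
  [-0.8,-0.6,0,0],
  [-0.8,-0.6,0,0],
  [-0.8,-0.6,0,0],
  [-0.8,-0.6,0,0],
  [-0.8,-0.6,0,0],
  [-0.8,-0.6,0,0],
  [-0.8,-0.6,0,0],
  [-0.8,-0.6,0,0],
  [-0.8,-0.6,0,0],
  [-0.5,-0.4,0,0],
  [0,0,0,0],
])

```text
time: 24.58
position: [0.5045, -0.5136, 0.3751]
tcp_rot: [179.2, 1.5, 80.9]
ft_force: [-0.2, 0.6, -0.5]
finger_gap: 0.0429
```

```bash
python3 look.py 21; python3 - <<'E'
from h import *
from rig import r
d=r.read_camera("top");y0,y1,x0,x1,k=205,265,388,432,12
fr=np.mean([r.read_camera("top")["frame"].astype(float) for _ in range(6)],0)
im=np.clip(cv2.resize(fr[y0:y1,x0:x1],None,fx=k,fy=k,interpolation=cv2.INTER_CUBIC)*3-30,0,255).astype('uint8')[:590]
for a,c in((1.75,(0,255,0)),(1.6,(255,0,255))):
    B=P@T(Rz(a-np.pi/4),[0,0,.004*a/1.75]);b=np.array([(-.026,-.007),(.026,-.007),(.026,.007),(-.026,.007)])
    u=((proj(ap(B,np.c_[b,[.0365]*4]),d)-[x0,y0]+.5)*k).astype(int);cv2.polylines(im,[u.reshape(-1,1,2)],True,c,1)
cv2.imwrite("pics/tdk.png",im)
E
```

View pics/top_21.png

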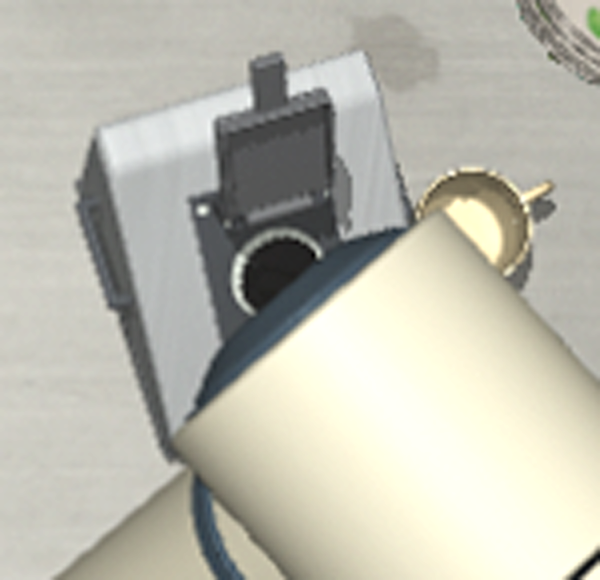

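View pics/tdk.png

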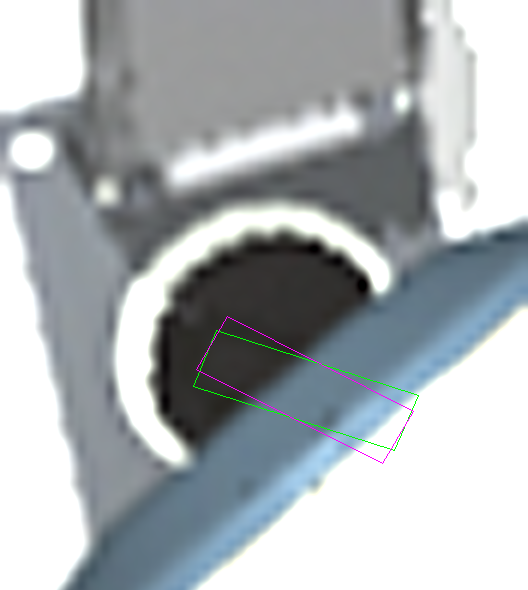

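View pics/scene_21.png

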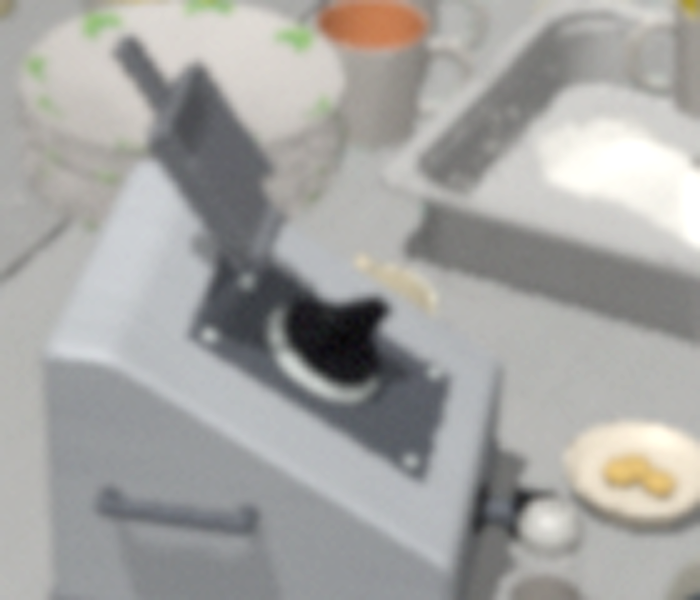

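The cover is still open. The arm still hides half the cap from above, so I'll go a bit further.

>>> drive_tool([
  [-0.7,-0.7,0,0],
  [-0.7,-0.7,0,0],
  [-0.7,-0.7,0,0],
  [-0.7,-0.7,0,0],
  [-0.7,-0.7,0,0],
  [-0.3,-0.7,0,0],
  [-0.3,-0.7,0,0],
  [0,0,0,0],
])

```text
time: 26.02
position: [0.2836, -0.6466, 0.3755]
tcp_rot: [179.2, 1.5, 81.3]
ft_force: [1.7, 0.7, 0.1]
finger_gap: 0.0428
```

```bash
python3 look.py 22; python3 - <<'E'
from h import *
from rig import r
d=r.read_camera("top");y0,y1,x0,x1,k=205,265,388,432,12
fr=np.mean([r.read_camera("top")["frame"].astype(float) for _ in range(6)],0)
im=np.clip(cv2.resize(fr[y0:y1,x0:x1],None,fx=k,fy=k,interpolation=cv2.INTER_CUBIC)*6-120,0,255).astype('uint8')[:590]
im2=im.copy()
for a,c in((1.75,(0,255,0)),(1.6,(255,0,255))):
    B=P@T(Rz(a-np.pi/4),[0,0,.004*a/1.75]);b=np.array([(-.026,-.007),(.026,-.007),(.026,.007),(-.026,.007)])
    u=((proj(ap(B,np.c_[b,[.0365]*4]),d)-[x0,y0]+.5)*k).astype(int);cv2.polylines(im,[u.reshape(-1,1,2)],True,c,1)
cv2.imwrite("pics/tdk2.png",np.hstack([im[200:],im2[200:]])[:, :800] if 0 else im)
E
```

```text
(no output)
```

View pics/tdk2.png

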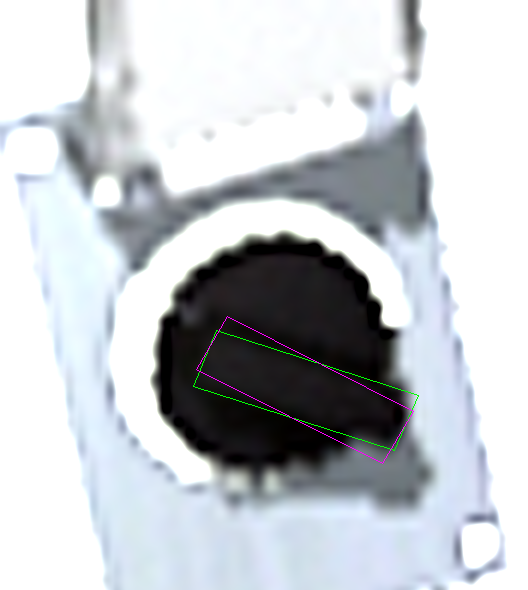

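View pics/top_22.png

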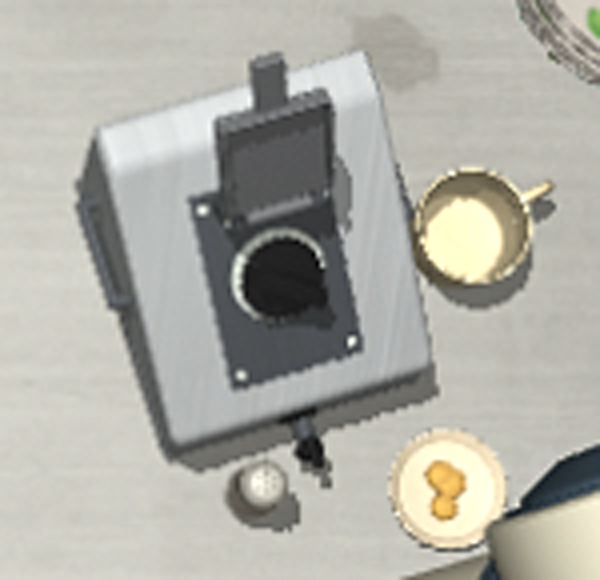

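The cup, shaker and dish are unmoved. I'll boost the darks further to read the bar.

```bash
python3 - <<'E'
from h import *
from rig import r
d=r.read_camera("top");y0,y1,x0,x1,k=222,248,398,424,22
fr=np.mean([r.read_camera("top")["frame"].astype(float) for _ in range(12)],0)
g=fr[y0:y1,x0:x1].mean(2);print(g.min())
im=np.clip((cv2.resize(g,None,fx=k,fy=k,interpolation=cv2.INTER_CUBIC)-15)*10,0,255).astype('uint8');im=cv2.cvtColor(im,cv2.COLOR_GRAY2BGR)
for a,c in((1.75,(0,255,0)),(1.6,(255,0,255))):
    B=P@T(Rz(a-np.pi/4),[0,0,.004*a/1.75]);b=np.array([(-.026,-.007),(.026,-.007),(.026,.007),(-.026,.007)])
    u=((proj(ap(B,np.c_[b,[.0365]*4]),d)-[x0,y0]+.5)*k).astype(int);cv2.polylines(im,[u.reshape(-1,1,2)],True,c,1)
cv2.imwrite("pics/tdk3.png",im)
E
```

```text
14.333333333333334
```

View pics/tdk3.png

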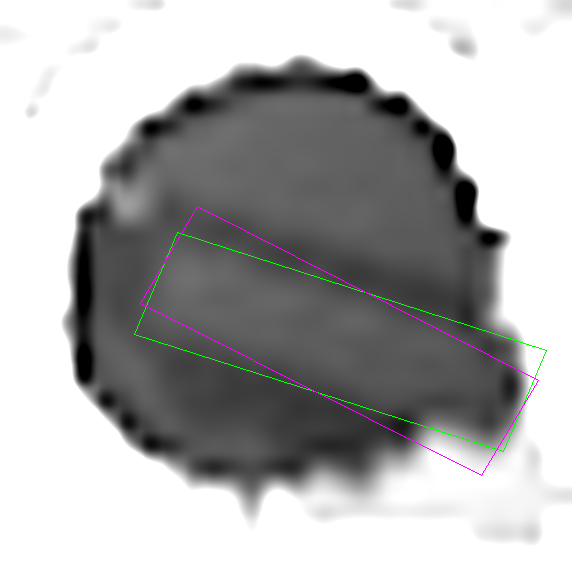

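The bar's edge slope (about 16°) matches the 1.75 rad outline (17.7°) rather than 1.6 rad (27°), so the cap is at its stop. I'll compare all the crockery with the first picture, then hand in.

```bash
python3 - <<'E'
from rig import r
import cv2,numpy as np
a=cv2.imread("pics/top0.png").astype(int);d=r.read_camera("top")["frame"].astype(int)
for n,(x0,y0,x1,y1) in dict(plate=(180,155,265,235),beaker=(165,225,215,270),bowl=(225,255,280,310),shaker=(395,275,416,298),dish=(436,270,470,304),cup=(440,203,482,240)).items():
    print(n,np.abs(a-d)[y0:y1,x0:x1].mean().round(2))
s=r.state();print(s["ft_force"],s["time"])
r.sign_off()
E
```

```text
plate 0.83
beaker 0.73
bowl 0.8
shaker 3.39
dish 4.91
cup 0.71
[-0.47439811  0.01989451 -0.35123087] 27.175
the job is handed in; nothing more can be done
```

The flip cover is open at its stop and the cap is unscrewed to its stop. I let go, moved the arm clear and handed the job in at 27.2 s of the 58 s allowed.

- **Cover:** I lifted it by the tab and swung it over until the force rose sharply. A second push of about 47 N with the closed fingers did not move it further. The camera overlay reads about 2.65 rad rather than the 2.7 expected; I put that down to bias in my fitted pose.
- **Cap:** The first turn slipped a little in the jaws and read about 1.7 rad in the picture. I gripped it again squarely and turned until the moment reached about 1 N m, well above the 0.15 N m thread friction. From above, the bar then lay at the 1.75 rad outline (edge about 16°, against 17.7° for 1.75 rad and 27° for 1.6 rad).
- **Crockery:** Before and after top views show the plate, beaker, bowl and cup unchanged. The shaker and dish patches differed slightly more in brightness. Both appear in the same place in the pictures, and I think the difference is the arm's shadow, as I did not check it further.
- **Retreat:** After the final release I moved the arm backwards over the open cover by mistake, clearing the tab by an estimated 15 mm. Later pictures show the cover still open, and the final force reading was about zero.

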